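# Put a stacked setting-ring and plug-gauge set back into its fitted tray

### The job

The setting rings were left stacked on the bench with the steel plug gauge standing in the top one. Take the stack apart and put the set away in its wooden tray: each ring lying flat and fully down in the recess of its own size, and the plug gauge upright in its socket, down on its flange. Leave the loupe and the brass plug standing where they are.

Things in the scene. Friction and masses are not known exactly. Their poses are not given: they have to be found in the camera images.
- ring_large: The largest of three plain steel setting rings, lowest in the stack, lying flat on the bench: outside diameter 52 mm, 14 mm thick, about 0.13 kg. Origin: centre of its underside; z is its axis. The stack is concentric to about 3 mm and stands free, held by nothing but its weight. Belongs in nest_large.
- ring_medium: The middle steel setting ring, lying flat on the large one: outside diameter 44 mm, bore 26 mm, 15 mm thick, about 0.12 kg. Origin: centre of its underside; z is its axis. Belongs in nest_medium.
- ring_small: The smallest steel setting ring, lying flat on the medium one: outside diameter 36 mm, bore 20 mm, 14 mm thick, about 0.08 kg. Origin: centre of its underside; z is its axis. Belongs in nest_small.
- plug_gauge: Steel plug gauge, 49 mm tall, 0.07 kg, on top of the stack. Bottom up: gauging end 16 mm wide, 13.5 mm long, its nose tapered to 9 mm; flange 28 mm wide, 4 mm thick; round knurled handle 20 mm wide from 17.5 mm up to 49 mm. Origin: centre of the nose's end; z up the handle. At the start the end hangs in the small ring's bore, the flange resting on that ring. Belongs in nest_plug.
- nest_large: Light-wood block 70 x 70 x 20 mm, fixed in one of the four bays (in a row, 74 mm apart; which bay varies) of a dark-wood tray 310 x 88 mm, rim 17 mm high; its x runs along the tray. Origin: centre of its underside, 4 mm above the bench; block top at z = 20 mm. Has the largest shallow recess: 57 mm wide, bevelled to 62 mm at the mouth, flat grey felt floor at z = 13.5 mm.
- nest_medium: Light-wood block 70 x 70 x 20 mm, fixed in one of the four bays (in a row, 74 mm apart; which bay varies) of a dark-wood tray 310 x 88 mm, rim 17 mm high; its x runs along the tray. Origin: centre of its underside, 4 mm above the bench; block top at z = 20 mm. Has the middle-sized shallow recess: 49 mm wide, bevelled to 54 mm at the mouth, flat grey felt floor at z = 13.5 mm.
- nest_small: Light-wood block 70 x 70 x 20 mm, fixed in one of the four bays (in a row, 74 mm apart; which bay varies) of a dark-wood tray 310 x 88 mm, rim 17 mm high; its x runs along the tray. Origin: centre of its underside, 4 mm above the bench; block top at z = 20 mm. Has the smallest shallow recess: 41 mm wide, bevelled to 46 mm at the mouth, flat grey felt floor at z = 13.5 mm.
- nest_plug: Light-wood block 70 x 70 x 20 mm, fixed in one of the four bays (in a row, 74 mm apart; which bay varies) of a dark-wood tray 310 x 88 mm, rim 17 mm high; its x runs along the tray. Origin: centre of its underside, 4 mm above the bench; block top at z = 20 mm. Has the narrow socket: 20 mm wide, 22 mm at the mouth, 16 mm deep; the gauge's flange rests on the top, its origin at z = 6.5 mm.
- loupe: Bystander: black watchmaker's loupe, 39 mm across, 40 mm tall, standing loose on the bench just beyond the far end of the tray. Origin: centre of its underside. Not to be moved.
- brass_plug: Bystander: turned brass plug with a collar, 24 mm across, 44 mm tall, standing loose on the bench beyond the stack, to the left of the loupe. Origin: centre of its underside. Not to be moved.
Things that resemble listed ones, but are neither listed nor needed, are in the scene too. Leave any green or pink look-alike of the ring_small alone.

How it is judged:
By the outcome, as a careful person would: the job done as asked, in the order asked, and still so for the second after the job is handed in, with the robot touching nothing.
It also fails if it takes over 112 s, if anything falls off the work surface, if the arm or the gripper's body presses on something with over 40 N, if the wrist force passes 120 N, or if a joint passes its speed limit or range.

### The arm

A 6-joint arm with a two-finger parallel gripper is mounted at the origin on the work surface; the furniture and walls round the work are solid. World frame = base frame: x ahead of the robot, y to its left, z up, the work surface at z = 0. Lengths are in m, angles in rad, forces in N, time in s.
With the tool pointing down it reaches from about 0.35 to 0.975 m from the base axis. Payload 4.9 kg.
Tool frame: the origin (TCP) lies midway between the tips of the shut fingers; the grasp point (between the pads) lies 19 mm behind it; z points along the fingers, y is the line along which they close (so a half turn about z gives the same grasp; the last joint's range is limited). The gripper opens to 85 mm and grips with 20 to 120 N. Pads are 22 mm wide; open, the fingers measure 114 mm over their backs; the gripper's body (76 mm by 85 mm) begins 54 mm behind the grasp point. The pads swing forward as they close: fully open they stand 13 mm farther back than shut.
Start: joints at [-1.258, 0.053, 1.613, -0, 1.476, -0.119], TCP at [0.262, -0.568, 0.231] pointing down, gripper open.
Joint ranges: [-3.01, 3.01], [-1.01, 2.22], [0.06, 2.58], [-1.02, 4.17], [0.09, 2.62], [-3.14, 3.14]. Speed limits (rad/s): [2.57, 2.57, 3.14, 3.14, 3.14, 3.14].

### API

Orientations are given as a rotation vector (axis times angle).
In Python, from station import ctrl gives the robot as it stands.
- The arm moves only by the tool step_arm, never from a script. Its argument "targets" is a list of rows, each an object with "travel": the shift along the world's x, y, z as a fraction of full scale, a list of three; "angular": the turn, a rotation vector about the world's x, y, z as a fraction of full scale, a list of three; "gripper": the opening, from 0 (shut) to 1 (fully open). In form: [{"travel": [x, y, z], "angular": [rx, ry, rz], "gripper": gripper}, ...]. A call has 1 to 10 rows; each row is the pose to reach, as a shift and turn from the pose commanded when the call began; what a row does not reach only later rows make up. Full scale, the value 1, is 0.6 m for a shift and pi/4 rad for a turn. A row lasts 1/10 s, in which the tool goes at most 50 mm and 8.59 degrees, less where a joint would pass 70% of its speed; a pose out of reach is approached as far as the arm can. A call with a number of a shift or a turn outside -1 to 1 is refused whole. A call with a gripper value outside its range is refused whole. The fingers move at their own pace and stop on an object; "squeeze" is the grip in N (left out, the last holds). Time passes only in rows, so rows that repeat a pose let the fingers close. It gives the time, the measured TCP pose, the force, the opening and the grip force at its end, in the units of the state.
- ctrl.get_obs(): the state, without advancing time (a new reading comes with each control period).
- ctrl.get_image(name): name is "scene" or "top" or "wrist"; returns a dict with "img" (384x512x3 uint8, red, green, blue), "fx", "fy", "cx", "cy" (pixels), "D" ([k1, k2, p1, p2, k3] as OpenCV has them; the pictures are not rectified), "rvec" (rotation vector, rad) and "tvec" (3), from world to camera coordinates, as OpenCV has them. Camera axes: x right, y down, z forward; pixel columns grow to the right and rows downward; lengths in m; the calibration is good to about 2 mm. A picture is of the moment at which its call begins. There is no depth.
- ctrl.finish_job(): hands the job in; it is judged then, once.
The state is a dict: "t": time; "q": joint angles; "dq": joint speeds; "effort": joint torques, N m; "tool_pos": TCP position; "tool_rot": TCP orientation; "contact_force": force on the tool from outside, world axes, zero at the start; "wrist_torque": the same for the moment, N m; "opening": finger opening in m; "grip_force": force on a finger pad.
Only numpy, scipy, OpenCV 4.12 (cv2) and the standard library are available. Lean on these libraries where they do the work, as an engineer would, in place of code of your own. Each camera call takes 0.05 s, during which the arm holds its last target. There are 200 camera calls.

## Working session

There is one attempt and no reset: what is moved stays moved. The work goes in short steps, Python scripts to look and compute and a tool call to move; the robot and the scene stay as the last step left them, time stands still between calls to the robot, and variables do not carry over. Pictures are saved under pics/ and viewed, at most 14 in all, crops included, and the job is handed in when it is done.

Besides the shell and the picture viewer there is one more tool, called after "Request:" as a command line: name --argument value ..., lists and objects as JSON in quotes. step_arm: Moves the arm, as the interface text tells. Its arguments: {"type":"object","properties":{"targets":{"type":"array"},"squeeze":{"type":"number"}},"required":["targets"]}

```bash
ls; mkdir -p pics; cat > h.py <<'E'
import numpy as np,cv2
from station import ctrl
def grab(n,save=None):
    d=ctrl.get_image(n)
    if save: cv2.imwrite('pics/'+save,cv2.cvtColor(d['img'],cv2.COLOR_RGB2BGR))
    d['K']=np.array([[d['fx'],0,d['cx']],[0,d['fy'],d['cy']],[0,0,1.]]);d['R']=cv2.Rodrigues(np.array(d['rvec'],float))[0]
    d['t']=np.array(d['tvec'],float).ravel();d['Dd']=np.array(d['D'],float);return d
def ray(d,uv):
    p=cv2.undistortPoints(np.array(uv,float).reshape(-1,1,2),d['K'],d['Dd']).reshape(-1,2)
    v=np.c_[p,np.ones(len(p))]@d['R'];return -d['R'].T@d['t'],v
def onz(d,uv,z):
    c,v=ray(d,uv);return c+v*((z-c[2])/v[:,2])[:,None]
def proj(d,P): return cv2.projectPoints(np.array(P,float).reshape(-1,3),np.array(d['rvec'],float),d['t'],d['K'],d['Dd'])[0].reshape(-1,2)
E
python3 - <<'E'
from h import *
a=grab('top','top0.png');b=grab('scene','scene0.png')
for d in(a,b):print(-d['R'].T@d['t'],d['fx'])
o=ctrl.get_obs();print(o['t'],o['tool_pos'],o['tool_rot'],o['contact_force'])
E
```

```text
pics
[ 0.43066519 -0.33905286  0.97028057] 485.4271494975472
[ 0.89756636 -0.31404377  0.79661134] 387.07940786183065
0.1 [ 0.26136544 -0.56707906  0.23013919] [-3.06676076e+00 -6.72581552e-01  3.16019573e-04] [-0.85381768 -0.40025182  0.27294524]
```

View pics/top0.png

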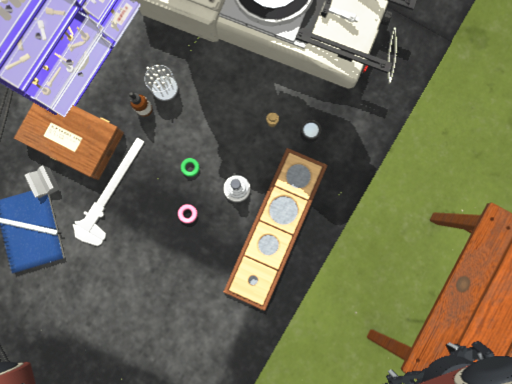

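View pics/scene0.png

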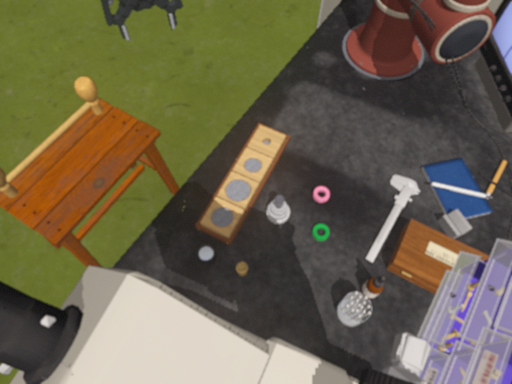

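Top view: the stack with the gauge is at (237,188). The green ring (190,167) and pink ring (188,214) are look-alikes. Brass plug is at (272,119), loupe at (311,130). The tray bays run from the far end (298,174), (284,210), (269,244), to the socket at (254,280). Next is a close crop to check these.

```bash
python3 - <<'E'
from h import *
i=cv2.imread('pics/top0.png')[110:310,170:340]
j=cv2.imread('pics/scene0.png')[110:280,190:340]
A=cv2.resize(i,None,fx=3,fy=3,interpolation=2)[:600];cv2.imwrite('pics/c1.png',cv2.resize(i,(510,600),interpolation=2))
cv2.imwrite('pics/c2.png',cv2.resize(j,(525,595),interpolation=2) if 0 else cv2.resize(j,None,fx=3.5,fy=3.5,interpolation=2))
d=dict()
a=grab('top')
for n,uv,z in [('stackbase',(237,188),.047),('gaugetop',(235,182),.077),('brass',(272,119),.044),('loupe',(311,130),.04),('b1',(298,174),.0135),('b2',(284,210),.0135),('b3',(269,244),.0135),('b4',(254,280),.02),('green',(190,167),.014),('pink',(188,214),.014)]:print(n,onz(a,[uv],z).round(4))
E
```

```text
stackbase [[ 0.5332 -0.2863  0.047 ]]
gaugetop [[ 0.541  -0.2841  0.077 ]]
brass [[ 0.6696 -0.3518  0.044 ]]
loupe [[ 0.6495 -0.428   0.04  ]]
b1 [[ 0.5664 -0.4051  0.0135]]
b2 [[ 0.4944 -0.3779  0.0135]]
b3 [[ 0.4273 -0.3492  0.0135]]
b4 [[ 0.3578 -0.321   0.02  ]]
green [[ 0.5777 -0.1898  0.014 ]]
pink [[ 0.4839 -0.1885  0.014 ]]
```

View pics/c1.png

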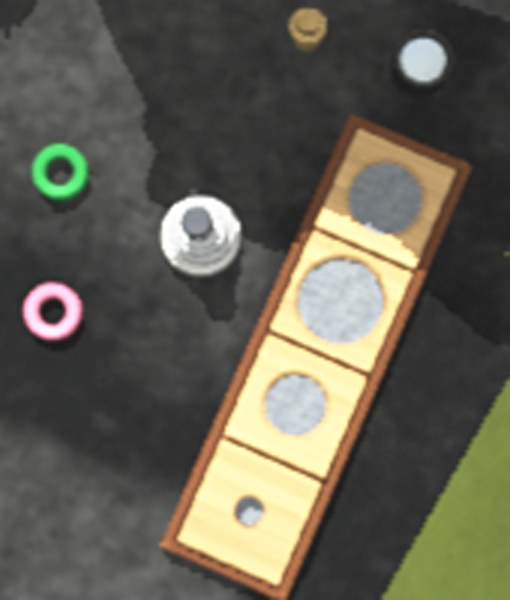

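View pics/c2.png

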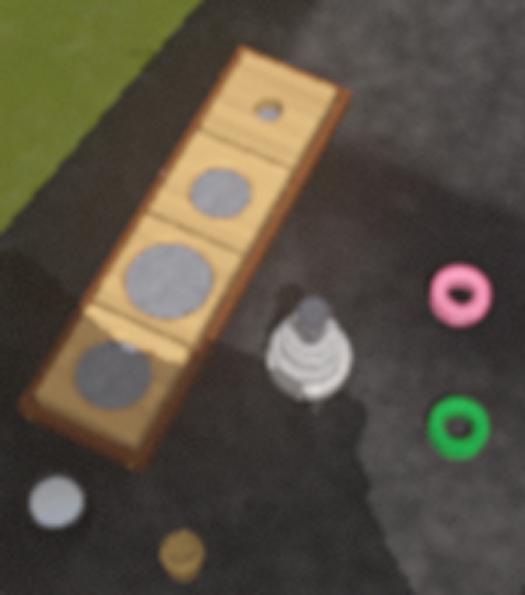

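The choice is confirmed. The stack (large, medium and small rings, gauge on top) is at top-view (237,188). The bays from the far end are medium (in shadow), large, small and plug. The green and pink rings are the look-alikes. I'll hover between the stack and the tray, turn the closing axis square to the tray, and use the wrist camera.

```bash
python3 - <<'E'
from h import *
d=grab('wrist','w0.png');o=ctrl.get_obs()
R=cv2.Rodrigues(np.array(o['tool_rot']))[0]
print('cam in tool',R.T@(-d['R'].T@d['t']-o['tool_pos']),'fx',d['fx'],'view dir tool',R.T@d['R'][2], 'imgx in tool',R.T@d['R'][0])
print('full turn z -46.7/45', 'x shift',(np.array([.5,-.34])-o['tool_pos'][:2])/.6)
E
```

```text
cam in tool [ 0.08117442  0.00094739 -0.14347624] fx 267.0101653014878 view dir tool [-3.17615674e-01  9.35614102e-06  9.48219533e-01] imgx in tool [8.23878729e-04 9.99999625e-01 2.66099412e-04]
full turn z -46.7/45 x shift [0.39759547 0.37878434]
```

Request:
step_arm --targets '[{"travel": [0.27, 0.38, 0.03], "angular": [0, 0, -1], "gripper": 1}, {"travel": [0.27, 0.38, 0.03], "angular": [0, 0, -1], "gripper": 1}, {"travel": [0.27, 0.38, 0.03], "angular": [0, 0, -1], "gripper": 1}, {"travel": [0.27, 0.38, 0.03], "angular": [0, 0, -1], "gripper": 1}, {"travel": [0.27, 0.38, 0.03], "angular": [0, 0, -1], "gripper": 1}, {"travel": [0.27, 0.38, 0.03], "angular": [0, 0, -1], "gripper": 1}, {"travel": [0.27, 0.38, 0.03], "angular": [0, 0, -1], "gripper": 1}, {"travel": [0.27, 0.38, 0.03], "angular": [0, 0, -1], "gripper": 1}, {"travel": [0.27, 0.38, 0.03], "angular": [0, 0, -1], "gripper": 1}]'

```text
t: 1.1
tool_pos: [0.423, -0.3402, 0.249]
tool_rot: [3.092, -0.553, -0.001]
contact_force: [0.1, -0.2, -0.5]
opening: 0.0853
grip_force: 0.0
```

```bash
python3 - <<'E'
from h import *
d=grab('wrist','w1.png');o=ctrl.get_obs();print(o['t'],o['tool_pos'],o['tool_rot'],o['q'])
c=-d['R'].T@d['t'];print(c)
E
```

```text
1.15 [ 0.42287499 -0.34049379  0.24902922] [ 3.09227562e+00 -5.54326714e-01 -8.65789897e-04] [-8.14813457e-01 -1.53949458e-01  1.78263708e+00 -3.48686094e-04
  1.51333311e+00  1.11075848e+00]
[ 0.49968494 -0.36963252  0.39266128]
```

View pics/w1.png

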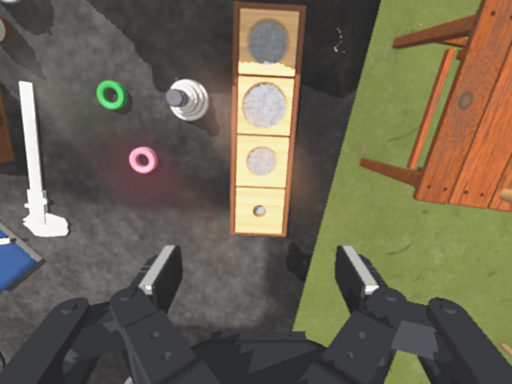

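Wrist view: the tray stands upright in the picture, with bays medium (268,43), large (265,105), small (262,160) and socket (260,211). The stack is at (188,100) and the look-alikes at (112,95) and (143,160). Next I measure the felt centres and the gauge in all three views.

```bash
cat >> h.py <<'E'
SEED={'med':(.5664,-.4051),'large':(.4944,-.3779),'small':(.4273,-.3492),'plug':(.3578,-.321)}
def blob(d,P,r,lo,hi,full=False):
    """centroid of the HSV-masked blob nearest the projection of P, within radius r metres"""
    u=proj(d,[P])[0];s=d['fx']/np.linalg.norm(np.array(P)+d['R'].T@d['t'])*r
    hsv=cv2.cvtColor(cv2.GaussianBlur(d['img'],(3,3),0),cv2.COLOR_RGB2HSV)
    m=cv2.inRange(hsv,lo,hi);w=np.zeros_like(m);cv2.circle(w,tuple(int(round(x)) for x in u),int(s),255,-1);m&=w
    n,l,st,ce=cv2.connectedComponentsWithStats(m)
    k=1+np.argmax(st[1:,4]);return ce[k],st[k,4],s
E
python3 - <<'E'
from h import *
D={n:grab(n) for n in('top','scene','wrist')}
est={}
for n,p in SEED.items():
    for c,d in D.items():
        z=.0155 if n!='plug' else .016
        r={'med':.031,'large':.035,'small':.027,'plug':.016}[n]
        u,a,s=blob(d,(*p,z),r,(0,0,0),(179,75,255))
        # expected felt area
        P=onz(d,[u],z)[0];est[n,c]=P;R={'med':.0245,'large':.0285,'small':.0205,'plug':.01}[n]
        print(n,c,u.round(1),a,round(np.pi*(s/r*R)**2),P[:2].round(4))
for c in D:
    X=np.array([est[n,c][:2] for n in SEED]);k=np.array([1.5,.5,-.5,-1.5]);m=X.mean(0);v=(k@X)/(k@k)
    print(c,'mean',m.round(4),'pitch',np.linalg.norm(v).round(4),np.degrees(np.arctan2(v[1],v[0])).round(2),(X-m-k[:,None]*v).round(4).tolist())
E
```

```text
med top [297.8 176.2] 501 476 [ 0.5618 -0.4046]
med scene [221.8 216.8] 339 388 [ 0.562  -0.4035]
med wrist [266.8  41.7] 1275 909 [ 0.5654 -0.4063]
large top [290.4 205.3] 335 656 [ 0.5037 -0.3903]
large scene [237.8 189.9] 439 492 [ 0.4932 -0.3741]
large wrist [265.  106.7] 1647 1278 [ 0.4933 -0.3778]Traceback (most recent call last):
  File "<stdin>", line 8, in <module>
  File "h.py", line 21, in blob
    k=1+np.argmax(st[1:,4]);return ce[k],st[k,4],s
        ~~~~~~~~~^^^^^^^^^^
    return _wrapfunc(a, 'argmax', axis=axis, out=out, **kwds)
    return bound(*args, **kwds)
ValueError: attempt to get argmax of an empty sequence
```

```bash
cat > m1.py <<'E'
from h import *
D={n:grab(n) for n in('top','scene','wrist')}
for n in('top','scene'): D[n]['img']=cv2.cvtColor(cv2.imread(f'pics/{n}0.png'),cv2.COLOR_BGR2RGB)
est={}
for n,p in SEED.items():
    for c,d in D.items():
        z=.0155 if n!='plug' else .016
        r={'med':.031,'large':.035,'small':.027,'plug':.014}[n]
        lo,hi=((0,0,0),(179,80,255)) if n!='plug' else ((0,0,0),(179,255,190))
        u,a,s=blob(d,(*p,z),r,lo,hi)
        P=onz(d,[u],z)[0];est[n,c]=P
        R={'med':.0245,'large':.0285,'small':.0205,'plug':.01}[n];th=np.linspace(0,6.28,60)
        ex=cv2.contourArea(proj(d,np.c_[P[0]+R*np.cos(th),P[1]+R*np.sin(th),0*th+z]).astype('f4'))
        print(n,c,u.round(1),a,round(ex),P[:2].round(4))
for c in D:
    X=np.array([est[n,c][:2] for n in SEED]);k=np.array([1.5,.5,-.5,-1.5]);m=X.mean(0);v=(k@X)/(k@k)
    print(c,'mean',m.round(4),'pitch',np.linalg.norm(v).round(4),np.degrees(np.arctan2(v[1],v[0])).round(2),((X-m-k[:,None]*v)*1000).round(1).tolist())
# gauge handle top (dark grey) and stack: print HSV around
for c,d in D.items():
    u=proj(d,[(.538,-.286,.06)])[0].astype(int);hsv=cv2.cvtColor(d['img'],cv2.COLOR_RGB2HSV)
    print(c,u);print(hsv[u[1]-18:u[1]+19:2,u[0]-18:u[0]+19:2,2])
E
python3 m1.py
```

```text
med top [297.9 176.1] 502 476 [ 0.562  -0.4047]
med scene [221.9 216.6] 354 359 [ 0.5616 -0.4033]
med wrist [267.   41.7] 1275 1351 [ 0.5657 -0.4062]
large top [283.4 211.4] 764 658 [ 0.4915 -0.3767]
large scene [237.6 189.9] 452 437 [ 0.4933 -0.3744]
large wrist [265.2 106.8] 1662 1482 [ 0.4934 -0.3777]
small top [269.1 244.8] 479 347 [ 0.4258 -0.3493]
small scene [252.4 164.8] 210 204 [ 0.4245 -0.3454]
small wrist [262.6 160.5] 920 636 [ 0.4258 -0.3494]
plug top [252.1 278.4] 42 84 [ 0.3606 -0.3172]
plug scene [265.9 141. ] 33 44 [ 0.3552 -0.3172]
plug wrist [256.  209.4] 40 126 [ 0.3588 -0.3145]
top mean [ 0.46  -0.362] pitch 0.073 -23.4 [[1.5, 0.8], [-1.9, -0.2], [-0.7, -1.8], [1.1, 1.3]]
scene mean [ 0.4586 -0.3601] pitch 0.0746 -22.68 [[-0.2, -0.1], [0.2, 0.1], [0.3, 0.3], [-0.3, -0.2]]
wrist mean [ 0.4609 -0.3619] pitch 0.0752 -23.79 [[1.5, 1.3], [-2.0, -0.6], [-0.7, -2.6], [1.1, 1.9]]
top [236 184]
[[ 89  57  51  53  56  58  60  62  60  52  49  47  53  60  59  58  56  56
   55]
 [ 91  54  54  52  52  59  64  64  63  55  48  46  47  53  56  55  56  57
   54]
 [ 78  54  55  54 
[... 3771 characters left out ...]
 153 154 155 122  87  90  89 158 176 157 207
  158]
 [102 106 103 110 150 153 153 155 153 146  91  99  91 101 168 168 158 235
  142]
 [106 105 103  94 122 143 150 148 142  98  89 104 100 157 175 160 159 160
  135]
 [105 101  97  92 101 182 139 105 112 112 111 122 149 169 165 154 165 139
  150]
 [104 103  99  96  95 213 242 244 246 178 158 168 169 161 152 169 148 134
  168]
 [101 104 104 102  97 130 239 238 245 236 185 166 160 165 166 148 139 163
  171]
 [ 92 100 100  98  97  92 185 248 225 230 228 174 158 154 145 145 167 166
  138]
 [ 90  97  95  90  90  92  91 200 252 236 182 161 160 165 166 162 150 143
  164]
 [ 93  95  90  83  87  90  89  89 177 251 247 185 166 165 166 173 173 181
  185]]
```

```bash
cat > m2.py <<'E'
from h import *
import pickle
D={n:grab(n) for n in('top','scene','wrist')}
for n in('top','scene'): D[n]['img']=cv2.cvtColor(cv2.imread(f'pics/{n}0.png'),cv2.COLOR_BGR2RGB)
for c,d in D.items():
    hsv=cv2.cvtColor(d['img'],cv2.COLOR_RGB2HSV).astype(int);X=[]
    for n,R in (('med',.0245),('large',.0285),('small',.0205)):
        P=np.array([*SEED[n],.0155]);th=np.linspace(0,6.28,60)
        for it in range(3):
            m=np.zeros(hsv.shape[:2],np.uint8)
            cv2.fillPoly(m,[np.int32(proj(d,np.c_[P[0]+(R+.005)*np.cos(th),P[1]+(R+.005)*np.sin(th),0*th+.0155]).round())],255)
            s=hsv[...,1].astype(np.uint8);t,_=cv2.threshold(s[m>0].reshape(1,-1),0,255,cv2.THRESH_OTSU)
            k=((s<=t)&(m>0)).astype(np.uint8);k=cv2.morphologyEx(k,cv2.MORPH_CLOSE,np.ones((3,3)))
            mo=cv2.moments(k,True);u=(mo['m10']/mo['m00'],mo['m01']/mo['m00']);P=onz(d,[u],.0155)[0]
        ex=cv2.contourArea(proj(d,np.c_[P[0]+R*np.cos(th),P[1]+R*np.sin(th),0*th+.0155]).astype('f4'))
        print(c,n,t,np.round(u,1),int(mo['m00']),int(ex),P[:2].round(4));X.append(P[:2])
    X=np.array(X);v=X[0]-X[2];print('  mean',X.mean(0).round(4),'pitch',(np.linalg.norm(v)/2).round(4),np.degrees(np.arctan2(v[1],v[0])).round(2))
for c,u in (('top',(235.2,183)),('wrist',(173,97.4)),('scene',(278,200))):print('gauge',c,onz(D[c],[u],.0785)[0].round(4))
o=ctrl.get_obs();print(o['tool_pos'],o['t'])
E
python3 m2.py
```

```text
top med 56.0 [297.9 175.8] 459 475 [ 0.5626 -0.4048]
top large 47.0 [283.2 210. ] 633 656 [ 0.4942 -0.3762]
top small 43.0 [268.  244.6] 319 347 [ 0.4262 -0.3473]
  mean [ 0.4943 -0.3761] pitch 0.074 -22.87
scene med 58.0 [221.9 216.8] 324 359 [ 0.5619 -0.4032]
scene large 55.0 [237.6 189.9] 410 436 [ 0.4934 -0.3745]
scene small 54.0 [252.4 164.8] 176 203 [ 0.4246 -0.3453]
  mean [ 0.4933 -0.3743] pitch 0.0745 -22.89
wrist med 51.0 [267.7  44.3] 1345 1339 [ 0.563  -0.4056]
wrist large 42.0 [264.8 105.8] 1423 1486 [ 0.4951 -0.3772]
wrist small 46.0 [261.7 161.1] 574 634 [ 0.4257 -0.3476]
  mean [ 0.4946 -0.3768] pitch 0.0745 -22.89
gauge top [ 0.5389 -0.2846  0.0785]
gauge wrist [ 0.5395 -0.2835  0.0785]
gauge scene [ 0.5437 -0.2844  0.0785]
[ 0.42342475 -0.33984698  0.24930252] 1.6
```

Request:
step_arm --targets '[{"travel": [0.1, 0.05, 0], "angular": [0, 0, -0.058], "gripper": 0.8}, {"travel": [0.192, 0.0933, 0], "angular": [0, 0, -0.058], "gripper": 0.8}, {"travel": [0.192, 0.0933, -0.05], "angular": [0, 0, -0.058], "gripper": 0.8}, {"travel": [0.192, 0.0933, -0.1], "angular": [0, 0, -0.058], "gripper": 0.8}, {"travel": [0.192, 0.0933, -0.15], "angular": [0, 0, -0.058], "gripper": 0.8}, {"travel": [0.192, 0.0933, -0.15], "angular": [0, 0, -0.058], "gripper": 0.8}, {"travel": [0.192, 0.0933, -0.15], "angular": [0, 0, -0.058], "gripper": 0.8}]'

```text
t: 2.3
tool_pos: [0.5386, -0.2836, 0.1593]
tool_rot: [-3.079, 0.623, 0.001]
contact_force: [0.6, -0.5, 0.6]
opening: 0.0684
grip_force: 0.0
```

```bash
python3 - <<'E'
from h import *
d=grab('wrist','w2.png');o=ctrl.get_obs();print(o['tool_pos'],o['tool_rot'])
R=cv2.Rodrigues(np.array(o['tool_rot']))[0];print(np.degrees(np.arctan2(R[1,1],R[0,1])))
print(proj(d,[(.5392,-.284,.0785),(.5392,-.284,.0),(.5392,-.284,.043)]))
E
```

```text
[ 0.53934441 -0.28423339  0.16096757] [ 3.07836555e+00 -6.23006249e-01  2.97311174e-03]
-112.88224445230577
[[257.00128788 200.23975199]
 [257.25332586 177.38361329]
 [257.13232353 188.35600738]]
```

View pics/w2.png

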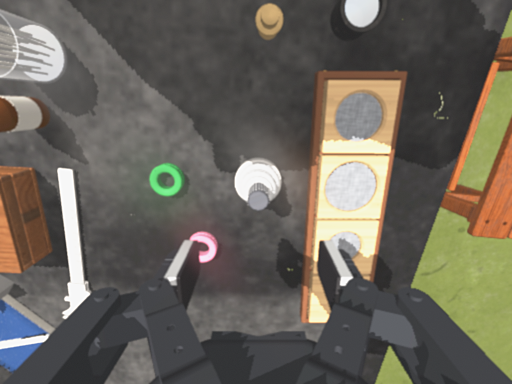

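Gauge top appears at (258,202), and its predicted spot is (257,200), so the tool is aligned. Descending and gripping.

Request:
step_arm --targets '[{"travel": [0, 0, -0.07], "angular": [0, 0, 0], "gripper": 0.8}, {"travel": [0, 0, -0.13], "angular": [0, 0, 0], "gripper": 0.8}, {"travel": [0, 0, -0.176], "angular": [0, 0, 0], "gripper": 0.6}, {"travel": [0, 0, -0.176], "angular": [0, 0, 0], "gripper": 0.4}, {"travel": [0, 0, -0.176], "angular": [0, 0, 0], "gripper": 0.2}, {"travel": [0, 0, -0.176], "angular": [0, 0, 0], "gripper": 0.1}, {"travel": [0, 0, -0.176], "angular": [0, 0, 0], "gripper": 0.1}, {"travel": [0, 0, -0.176], "angular": [0, 0, 0], "gripper": 0.1}]' --squeeze 40

```text
t: 3.15
tool_pos: [0.5405, -0.2849, 0.0568]
tool_rot: [3.077, -0.622, 0.007]
contact_force: [-0.6, -0.3, 5.7]
opening: 0.0184
grip_force: 40.1
```

Request:
step_arm --targets '[{"travel": [0, 0, 0.02], "angular": [0, 0, 0], "gripper": 0.1}, {"travel": [0, 0, 0.05], "angular": [0, 0, 0], "gripper": 0.1}, {"travel": [0, 0, 0.1], "angular": [0, 0, 0], "gripper": 0.1}, {"travel": [-0.06, -0.0115, 0.1], "angular": [0, 0, 0], "gripper": 0.1}, {"travel": [-0.12, -0.023, 0.1], "angular": [0, 0, 0], "gripper": 0.1}, {"travel": [-0.18, -0.034, 0.1], "angular": [0, 0, 0], "gripper": 0.1}, {"travel": [-0.24, -0.046, 0.1], "angular": [0, 0, 0], "gripper": 0.1}, {"travel": [-0.3025, -0.0573, 0.1], "angular": [0, 0, 0], "gripper": 0.1}, {"travel": [-0.3025, -0.0573, 0.05], "angular": [0, 0, 0], "gripper": 0.1}, {"travel": [-0.3025, -0.0573, 0.05], "angular": [0, 0, 0], "gripper": 0.1}]'

```text
t: 4.15
tool_pos: [0.3547, -0.316, 0.0811]
tool_rot: [-3.075, 0.625, 0.007]
contact_force: [-1.5, 0.6, -0.2]
opening: 0.0187
grip_force: 39.5
```

```bash
python3 - <<'E'
from h import *
d=grab('wrist');s=grab('scene');t=grab('top');o=ctrl.get_obs();print(o['tool_pos'],o['contact_force'],o['opening'],o['grip_force'],o['tool_rot'])
p=proj(d,[(.3577,-.3184,.02)])[0];print(p)
a=cv2.resize(d['img'][120:320,156:356],(400,400),interpolation=2)
u=proj(s,[(.3577,-.3184,.05)])[0].astype(int)
b=cv2.resize(s['img'][max(u[1]-50,0):u[1]+50,u[0]-50:u[0]+50],(400,400),interpolation=2);print(u)
cv2.imwrite('pics/w3.png',cv2.cvtColor(np.hstack([a,b]),cv2.COLOR_RGB2BGR))
# stack seen now from top/scene: centroid of bright/grey pixels
w=grab('top','top1.png')
E
```

```text
[ 0.35782146 -0.31809961  0.08457389] [ 0.83435354  0.11424493 -1.28821093] 0.018778604759572902 39.54969763755798 [ 3.07925413e+00 -6.21920515e-01  7.04805280e-04]
[258.16698131 204.7863137 ]
[265 133]
```

View pics/w3.png

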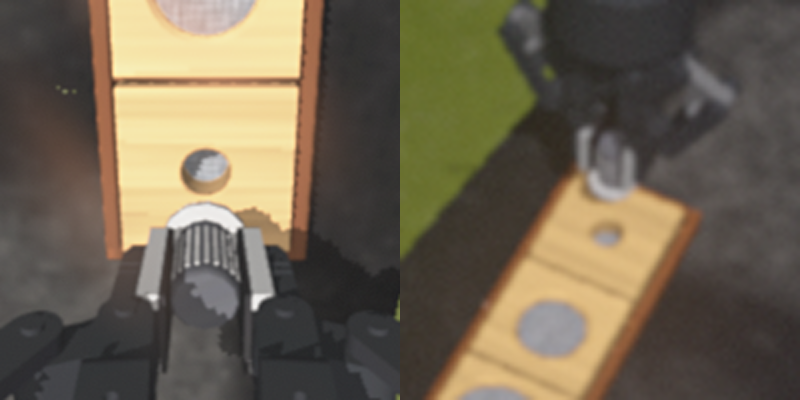

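The gauge is held upright. The socket shows at wrist pixel (259,205), as predicted, and the handle top at about (259,268). Next I check the gauge's offset from the TCP and measure the small ring, now that it is uncovered.

```bash
python3 - <<'E'
from h import *
d=grab('wrist');o=ctrl.get_obs()
print('axis px',proj(d,[(*o['tool_pos'][:2],o['tool_pos'][2]+.025)]))
print('handle top at',onz(d,[(259.5,268.5)],o['tool_pos'][2]+.025),o['tool_pos'])
print('small ring wrist px',proj(d,[(.539,-.284,.043)]))
t=grab('top');s=grab('scene')
I=[]
for n,x in(('t',t),('s',s),('w',d)):
    u=proj(x,[(.539,-.284,.03)])[0].round().astype(int);k=22 if n!='w' else 33
    u=np.clip(u,[k,k],[511-k,383-k]);print(n,u-k)
    I.append(cv2.resize(x['img'][u[1]-k:u[1]+k,u[0]-k:u[0]+k],(264,264),interpolation=0))
cv2.imwrite('pics/st1.png',cv2.cvtColor(np.hstack(I),cv2.COLOR_RGB2BGR))
E
```

```text
axis px [[256.042979   270.85886577]]
handle top at [[ 0.35894796 -0.32069756  0.1100525 ]] [ 0.3583296  -0.31849579  0.0850525 ]
small ring wrist px [[ 80.06521203 -25.26681603]]
t [214 164]
s [255 186]
w [60  0]
```

View pics/st1.png

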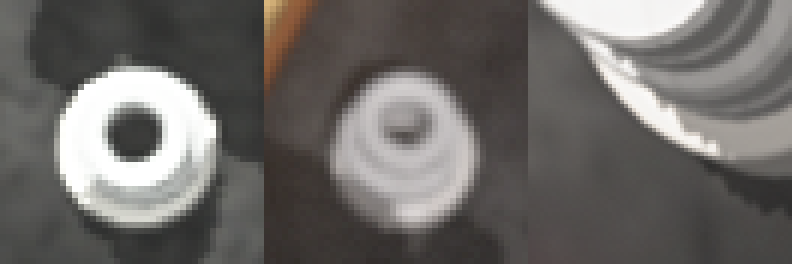

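Request:
step_arm --targets '[{"travel": [0, 0, -0.03], "angular": [0, 0, 0], "gripper": 0.1}, {"travel": [0, 0, -0.05], "angular": [0, 0, 0], "gripper": 0.1}, {"travel": [0, 0, -0.065], "angular": [0, 0, 0], "gripper": 0.1}, {"travel": [0, 0, -0.078], "angular": [0, 0, 0], "gripper": 0.1}, {"travel": [0, 0, -0.084], "angular": [0, 0, 0], "gripper": 0.1}, {"travel": [0, 0, -0.084], "angular": [0, 0, 0], "gripper": 0.1}]'

```text
t: 5.1
tool_pos: [0.3584, -0.3186, 0.0375]
tool_rot: [-3.078, 0.622, 0.001]
contact_force: [-6.9, 10.5, 27.1]
opening: 0.0182
grip_force: 42.3
```

```bash
python3 - <<'E'
from h import *
d=grab('wrist');s=grab('scene');o=ctrl.get_obs();print(o['tool_pos'],o['contact_force'],o['opening'],o['wrist_torque'],o['tool_rot'])
a=cv2.resize(d['img'][140:290,186:336],(400,400),interpolation=2)
u=proj(s,[(.3577,-.3184,.04)])[0].astype(int)
b=cv2.resize(s['img'][u[1]-30:u[1]+30,u[0]-30:u[0]+30],(400,400),interpolation=2)
cv2.imwrite('pics/w4.png',cv2.cvtColor(np.hstack([a,b]),cv2.COLOR_RGB2BGR))
print(proj(d,[(.3577,-.3184,.02),(.3577,-.3184,.024)]))
E
```

```text
[ 0.35836072 -0.31858369  0.03752662] [-6.62150037 10.31216456 25.4852844 ] 0.018564590952853042 [ 1.79775472  1.28524645 -0.10251806] [-3.07813126e+00  6.22106838e-01  8.50811040e-04]
[[256.56400587 234.42393021]
 [256.52471553 237.24332958]]
```

View pics/w4.png

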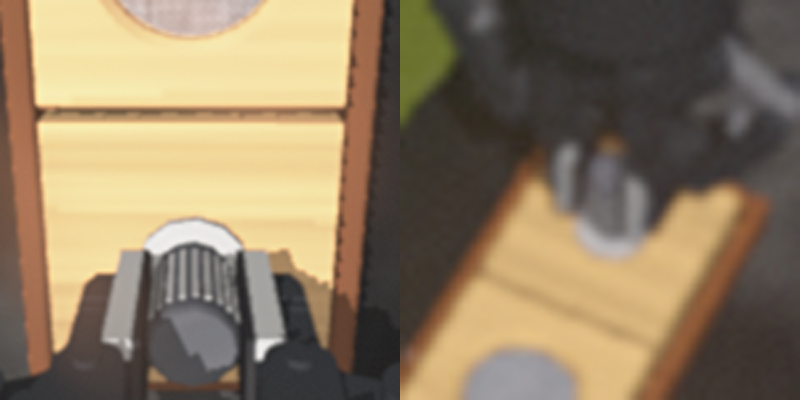

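```bash
python3 - <<'E'
from h import *
d=grab('wrist');o=ctrl.get_obs();x,y,z=o['tool_pos']
ax=np.array([.9213,-.3888]);pp=np.array([.3888,.9213])
for h in (.020,.024,.028,.032):
    c=np.array([x,y]);print(h,'front',proj(d,[(*(c+.014*ax),h)]).round(1),'sides',proj(d,[(*(c+.014*pp),h),(*(c-.014*pp),h)]).round(1).tolist())
for h in (.0555,.06,.064):print('top centre',h,proj(d,[(x,y,h)]).round(1), 'radius pts',proj(d,[(*(c+.01*pp),h),(*(c-.01*pp),h)]).round(1).tolist())
im=cv2.cvtColor(d['img'],cv2.COLOR_RGB2HSV)
print(im[210:250,258,:].tolist())
E
```

```text
0.02 front [[256.4 214.2]] sides [[235.6, 233.5], [277.4, 233.5]]
0.024 front [[256.4 216.7]] sides [[235.1, 236.3], [277.8, 236.3]]
0.028 front [[256.4 219.2]] sides [[234.6, 239.2], [278.2, 239.3]]
0.032 front [[256.3 221.9]] sides [[234.0, 242.3], [278.6, 242.3]]
top centre 0.0555 [[256.  263.5]] radius pts [[237.7, 263.4], [274.4, 263.5]]
top centre 0.06 [[256.  268.3]] radius pts [[237.0, 268.3], [274.9, 268.3]]
top centre 0.064 [[255.9 272.8]] radius pts [[236.4, 272.8], [275.4, 272.9]]
[[23, 81, 246], [23, 79, 246], [23, 80, 246], [23, 81, 245], [23, 82, 245], [23, 83, 245], [23, 81, 245], [23, 81, 246], [23, 80, 246], [22, 86, 246], [21, 94, 242], [14, 74, 208], [13, 13, 183], [15, 2, 228], [15, 4, 237], [12, 5, 236], [18, 5, 235], [15, 4, 235], [15, 4, 237], [12, 5, 236], [12, 7, 185], [150, 2, 107], [120, 6, 89], [15, 4, 122], [20, 5, 140], [10, 5, 141], [8, 7, 140], [15, 7, 140], [10, 5, 140], [15, 7, 140], [12, 9, 140], [12, 9, 140], [12, 9, 140], [12, 9, 140], [15, 7, 139], [8, 7, 139], [10, 6, 138], [0, 6, 138], [10, 6, 137], [0, 5, 141]]
```

The flange is still about 4 mm high. The side force points back along the tray and to the left, so I'll lift slightly, shift about 2 mm that way and lower again.

Request:
step_arm --targets '[{"travel": [0, 0, 0.012], "angular": [0, 0, 0], "gripper": 0.1}, {"travel": [-0.0015, 0.0035, 0.012], "angular": [0, 0, 0], "gripper": 0.1}, {"travel": [-0.0015, 0.0035, 0.012], "angular": [0, 0, 0], "gripper": 0.1}, {"travel": [-0.0015, 0.0035, 0.006], "angular": [0, 0, 0], "gripper": 0.1}, {"travel": [-0.0015, 0.0035, 0.002], "angular": [0, 0, 0], "gripper": 0.1}, {"travel": [-0.0015, 0.0035, 0.002], "angular": [0, 0, 0], "gripper": 0.1}]'

```text
t: 5.85
tool_pos: [0.3581, -0.3175, 0.0376]
tool_rot: [3.078, -0.623, 0.004]
contact_force: [-0.1, 3.9, 18.8]
opening: 0.0182
grip_force: 41.6
```

Request:
step_arm --targets '[{"travel": [0, 0, 0.012], "angular": [0, 0, 0], "gripper": 0.1}, {"travel": [0.0005, 0.002, 0.012], "angular": [0, 0, 0], "gripper": 0.1}, {"travel": [0.0005, 0.002, 0.012], "angular": [0, 0, 0], "gripper": 0.1}, {"travel": [0.0005, 0.002, 0.006], "angular": [0, 0, 0], "gripper": 0.1}, {"travel": [0.0005, 0.002, -0.001], "angular": [0, 0, 0], "gripper": 0.1}, {"travel": [0.0005, 0.002, -0.001], "angular": [0, 0, 0], "gripper": 0.1}]'

```text
t: 6.45
tool_pos: [0.3584, -0.317, 0.0376]
tool_rot: [3.076, -0.622, 0.005]
contact_force: [-1.2, 0.8, 20.9]
opening: 0.0185
grip_force: 42.0
```

```bash
python3 - <<'E'
from h import *
d=grab('wrist');o=ctrl.get_obs();print(o['tool_pos'],o['contact_force'],o['opening'])
a=cv2.resize(d['img'][200:290,206:311],(700,600),interpolation=2)
cv2.imwrite('pics/w5.png',cv2.cvtColor(a,cv2.COLOR_RGB2BGR))
im=cv2.cvtColor(d['img'],cv2.COLOR_RGB2HSV);print(im[214:228,258,1].tolist())
print(proj(d,[(.3577,-.3184,.02)]))
E
```

```text
[ 0.35842153 -0.31704467  0.03761982] [-1.15612793  1.28213496 20.47248949] 0.018271742189252295
[82, 82, 80, 78, 84, 93, 86, 41, 8, 3, 3, 4, 4, 4]
[[258.64540234 233.74441284]]
```

View pics/w5.png

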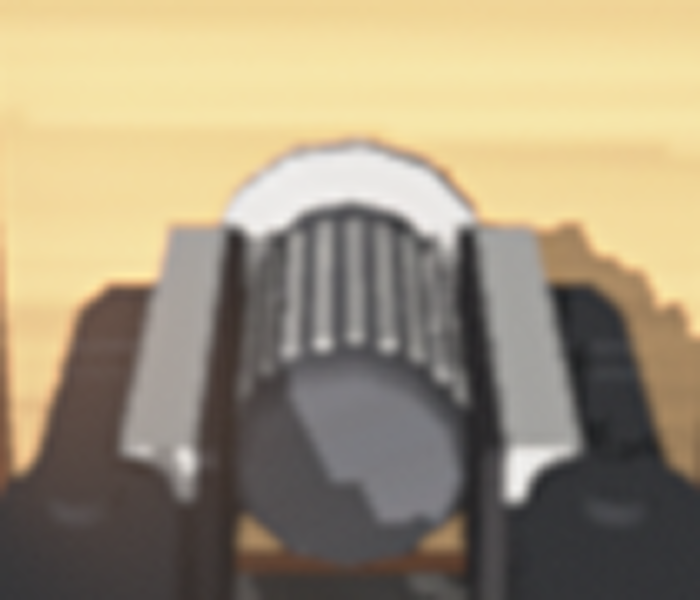

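The force is now purely vertical and stops at the same height each time, so I'll release gently and check.

Request:
step_arm --targets '[{"travel": [0, 0, 0.005], "angular": [0, 0, 0], "gripper": 0.1}, {"travel": [0, 0, 0.005], "angular": [0, 0, 0], "gripper": 0.3}, {"travel": [0, 0, 0.005], "angular": [0, 0, 0], "gripper": 0.45}, {"travel": [0, 0, 0.005], "angular": [0, 0, 0], "gripper": 0.5}, {"travel": [0, 0, 0.005], "angular": [0, 0, 0], "gripper": 0.5}]'

```text
t: 7.0
tool_pos: [0.3559, -0.3138, 0.0358]
tool_rot: [-3.078, 0.622, 0.003]
contact_force: [-0.3, 0.6, -0.3]
opening: 0.0427
grip_force: 0.0
```

```bash
python3 - <<'E'
from h import *
d=grab('wrist');o=ctrl.get_obs();print(o['tool_pos'],o['contact_force'],o['opening'])
a=cv2.resize(d['img'][200:290,206:311],(350,300),interpolation=2)
s=grab('scene')
u=proj(s,[(.3577,-.3184,.04)])[0].astype(int)
b=cv2.resize(s['img'][u[1]-30:u[1]+30,u[0]-30:u[0]+30],(300,300),interpolation=2)
cv2.imwrite('pics/w6.png',cv2.cvtColor(np.hstack([a,b]),cv2.COLOR_RGB2BGR))
im=cv2.cvtColor(d['img'],cv2.COLOR_RGB2HSV);print(im[210:228,258,1].tolist())
c=np.array([.3577,-.3184]);ax=np.array([.9213,-.3888])
print('seated front',proj(d,[(*(c+.014*ax),.024)]),'handle top',proj(d,[(*c,.0555)]))
E
```

```text
[ 0.35603326 -0.31398617  0.03601631] [ 0.03571325  0.03191331 -0.22285905] 0.04259723762624034
[82, 82, 80, 80, 86, 95, 91, 39, 8, 2, 3, 4, 4, 4, 4, 4, 7, 2]
seated front [[262.00974609 212.61075979]] handle top [[262.62353484 259.69563125]]
```

View pics/w6.png

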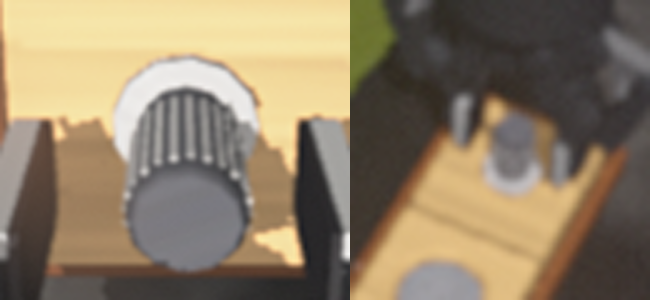

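Request:
step_arm --targets '[{"travel": [0, 0, 0.05], "angular": [0, 0, 0], "gripper": 0.5}, {"travel": [0, 0, 0.12], "angular": [0, 0, 0], "gripper": 0.5}, {"travel": [0, 0, 0.2], "angular": [0, 0, 0], "gripper": 0.7}, {"travel": [0, 0, 0.25], "angular": [0, 0, 0], "gripper": 0.8}, {"travel": [0, 0, 0.25], "angular": [0, 0, 0], "gripper": 0.8}, {"travel": [0, 0, 0.25], "angular": [0, 0, 0], "gripper": 0.8}]'

```text
t: 7.7
tool_pos: [0.3568, -0.3149, 0.1874]
tool_rot: [3.078, -0.623, 0.001]
contact_force: [0.3, 0.2, -0.5]
opening: 0.0685
grip_force: 0.0
```

```bash
python3 - <<'E'
from h import *
c=np.array([.3577,-.3184])
I=[]
for n in('wrist','scene','top'):
    d=grab(n,n+'_7.png');k={'wrist':24,'scene':18,'top':16}[n]
    u=proj(d,[(*c,.035)])[0].round().astype(int);print(n,u-k,260/(2*k),'pred flange ctr,handle top',proj(d,[(*c,.024),(*c,.0555),(*c,.06)]).round(1).tolist())
    I.append(cv2.resize(d['img'][u[1]-k:u[1]+k,u[0]-k:u[0]+k],(260,260),interpolation=0))
cv2.imwrite('pics/w7.png',cv2.cvtColor(np.hstack(I),cv2.COLOR_RGB2BGR))
o=ctrl.get_obs();print(o['tool_pos'])
E
```

```text
wrist [236 154] 5.416666666666667 pred flange ctr,handle top [[259.5, 175.6], [259.6, 183.0], [259.7, 184.1]]
scene [248 119] 7.222222222222222 pred flange ctr,handle top [[265.4, 139.9], [265.8, 132.2], [265.9, 131.0]]
top [236 265] 8.125 pred flange ctr,handle top [[252.6, 280.2], [252.2, 281.5], [252.2, 281.7]]
[ 0.35585589 -0.31374123  0.18463923]
```

View pics/w7.png

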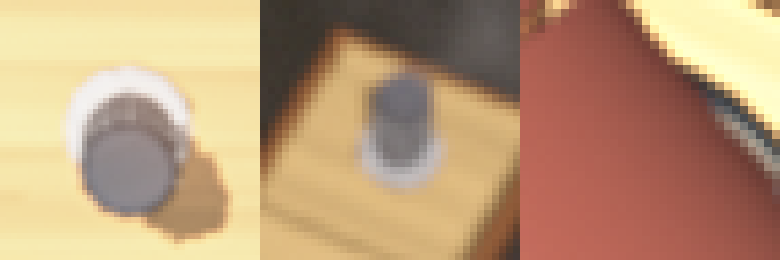

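Both views show the gauge upright at the predicted seated height: flange at wrist (259,178), handle top at scene (267,132). It was released cleanly, so I count it as down. Next is the small ring, using its bore from the earlier crops.

```bash
python3 - <<'E'
from h import *
t=grab('top');s=grab('scene')
print(onz(t,[(235.7,185.7)],.042)[0],onz(s,[(277.7,206.3)],.042)[0]+np.array([.001,-.0018,0]))
E
```

```text
[ 0.53814103 -0.28339067  0.042     ] [ 0.54187126 -0.28473664  0.042     ]
```

Request:
step_arm --targets '[{"travel": [0.08, 0.013, 0], "angular": [0, 0, 0], "gripper": 0.8}, {"travel": [0.16, 0.026, 0], "angular": [0, 0, 0], "gripper": 0.8}, {"travel": [0.24, 0.04, 0], "angular": [0, 0, 0], "gripper": 0.8}, {"travel": [0.303, 0.0518, -0.03], "angular": [0, 0, 0], "gripper": 0.8}, {"travel": [0.303, 0.0518, -0.044], "angular": [0, 0, 0], "gripper": 0.8}, {"travel": [0.303, 0.0518, -0.044], "angular": [0, 0, 0], "gripper": 0.8}, {"travel": [0.303, 0.0518, -0.044], "angular": [0, 0, 0], "gripper": 0.8}]'

```text
t: 8.65
tool_pos: [0.5374, -0.2836, 0.1596]
tool_rot: [-3.079, 0.623, 0.003]
contact_force: [-0.8, 0.1, -0.1]
opening: 0.0684
grip_force: 0.0
```

```bash
cat >> h.py <<'E'
def bore(d,P,r,thr=None):
    """dark hole near P: Otsu split of V inside a disc of radius r (m) at P; centroid of the dark part -> point on z=P[2]"""
    th=np.linspace(0,6.28,60);P=np.array(P,float)
    V=cv2.cvtColor(d['img'],cv2.COLOR_RGB2HSV)[...,2]
    for _ in range(4):
        m=np.zeros(V.shape,np.uint8);cv2.fillPoly(m,[np.int32(proj(d,np.c_[P[0]+r*np.cos(th),P[1]+r*np.sin(th),0*th+P[2]]).round())],255)
        t=thr or cv2.threshold(V[m>0].reshape(1,-1),0,255,cv2.THRESH_OTSU)[0]
        mo=cv2.moments(((V<=t)&(m>0)).astype(np.uint8),True);u=np.array([mo['m10'],mo['m01']])/mo['m00']
        P=onz(d,[u],P[2])[0]
    return u,mo['m00'],t,P
E
python3 - <<'E'
from h import *
d=grab('wrist','w8.png');o=ctrl.get_obs();print(o['tool_pos'])
u,a,t,P=bore(d,(.5385,-.284,.042),.015);print(u,a,t,P)
V=cv2.cvtColor(d['img'],cv2.COLOR_RGB2HSV)[...,2];i,j=u.round().astype(int);print(V[j-26:j+27:2,i-28:i+29:2])
E
```

```text
[ 0.53763213 -0.28400763  0.16063853]
[256.15675676 185.35135135] 185.0 171.0 [ 0.54088554 -0.28412886  0.042     ]
[[ 78  80  83  87  91  94 122 123 123 181 211 177 195 202 203 205 202 199
  182 164 142 120 111 110 110 110 108 107 106]
 [ 78  82  86  89  91  91 114 148 236 253 251 252 213 180 178 179 179 186
  195 206 192 162 125 109 112 111 111 110 107]
 [ 79  82  87  90  91  89 145 250 250 248 247 242 235 244 249 249 244 240
  222 193 204 202 177 125 109 111 110 109 107]
 [ 78  81  84  86  85 106 253 250 247 245 246 247 247 247 247 247 247 247
  248 246 233 224 252 242 121 108 110 109 108]
 [ 78  78  80  82  77 226 251 247 245 247 247 247 246 246 246 246 246 247
  247 247 246 236 234 251 224 107 109 110 111]
 [ 76  75  74  72 135 255 248 244 247 247 247 245 239 240 239 237 236 235
  243 247 247 247 236 235 253 154 121 128 125]
 [ 81  78  90  86 251 249 247 247 247 245 242 241 245 246 247 247 244 243
  230 229 243 247 246 229 248 239 122 132 134]
 [110 104 100 120 255 247 247 247 246 244 246 247 247 247 247 247 246 247
  247 242 225 243 247 246 221 251 146 128 131]
 [111 105  98 16
[... 1583 characters left out ...]
 97  95  89 142 243 252 249 248 247 247 248 249
  252 251 163  73  73  78  81  82  82  82  94]
 [ 94  97  97 100 101  99  96  92  87  88 109 174 234 252 255 255 254 239
  175 100  69  72  74  76  79  81  82  84 105]
 [ 93  98 100 100  99  97  92  88  84  88  91  91  95 103 118 116 106  74
   66  70  72  71  71  72  75  79  88 104 112]
 [ 94  96  98  98  97  97  91  85  80  87  92  93  94  92  91  89  91  93
   83  73  72  69  67  70  72  80 102 114 114]
 [ 93  94  97  95  93  93  91  83  80  87  92  90  90  90  90  89  90  94
   98  95  92  90  82  88  93 104 107 112 114]
 [ 90  91  92  91  91  90  90  84  82  87  89  88  87  89  90  87  88  91
   93  91  94  94  95  96  99 101 106 112 112]]
```

Request:
step_arm --targets '[{"travel": [0.0012, 0, -0.07], "angular": [0, 0, 0], "gripper": 0.7}, {"travel": [0.0012, 0, -0.14], "angular": [0, 0, 0], "gripper": 0.7}, {"travel": [0.0012, 0, -0.19], "angular": [0, 0, 0], "gripper": 0.6}, {"travel": [0.0012, 0, -0.2095], "angular": [0, 0, 0], "gripper": 0.6}, {"travel": [0.0012, 0, -0.2095], "angular": [0, 0, 0], "gripper": 0.6}, {"travel": [0.0012, 0, -0.2095], "angular": [0, 0, 0], "gripper": 0.5}, {"travel": [0.0012, 0, -0.2095], "angular": [0, 0, 0], "gripper": 0.35}, {"travel": [0.0012, 0, -0.2095], "angular": [0, 0, 0], "gripper": 0.3}, {"travel": [0.0012, 0, -0.2095], "angular": [0, 0, 0], "gripper": 0.3}]' --squeeze 40

```text
t: 9.6
tool_pos: [0.541, -0.2851, 0.038]
tool_rot: [3.077, -0.622, 0.007]
contact_force: [-1.0, -0.3, 7.1]
opening: 0.033
grip_force: 40.2
```

Request:
step_arm --targets '[{"travel": [0, 0, 0.02], "angular": [0, 0, 0], "gripper": 0.3}, {"travel": [0, 0, 0.06], "angular": [0, 0, 0], "gripper": 0.3}, {"travel": [-0.05, -0.028, 0.08], "angular": [0, 0, 0], "gripper": 0.3}, {"travel": [-0.11, -0.06, 0.08], "angular": [0, 0, 0], "gripper": 0.3}, {"travel": [-0.16, -0.09, 0.08], "angular": [0, 0, 0], "gripper": 0.3}, {"travel": [-0.1895, -0.1053, 0.08], "angular": [0, 0, 0], "gripper": 0.3}, {"travel": [-0.1895, -0.1053, 0.06], "angular": [0, 0, 0], "gripper": 0.3}, {"travel": [-0.1895, -0.1053, 0.06], "angular": [0, 0, 0], "gripper": 0.3}, {"travel": [-0.1895, -0.1053, 0.06], "angular": [0, 0, 0], "gripper": 0.3}]'

```text
t: 10.5
tool_pos: [0.4259, -0.346, 0.0703]
tool_rot: [-3.079, 0.621, 0.001]
contact_force: [0.9, 0.7, -0.2]
opening: 0.0326
grip_force: 39.9
```

```bash
python3 - <<'E'
from h import *
d=grab('wrist','w9.png');o=ctrl.get_obs();print(o['tool_pos'],o['contact_force'],o['opening'],o['tool_rot'])
P=o['tool_pos'];print(proj(d,[P,P+[0,0,.005],(.4259,-.3472,.0155)]))
i,j=proj(d,[P+[0,0,.003]])[0].round().astype(int)
V=cv2.cvtColor(d['img'],cv2.COLOR_RGB2HSV)
cv2.imwrite('pics/w9c.png',cv2.resize(cv2.imread('pics/w9.png')[150:310,176:336],(640,600),interpolation=2))
E
```

```text
[ 0.42619447 -0.34620624  0.07069364] [-0.37216753 -0.36759557 -0.98329493] 0.032817153973409834 [-3.07915923e+00  6.20945293e-01  2.19716347e-04]
[[256.30721966 246.50083436]
 [256.24937376 250.79394542]
 [258.06030312 211.59596451]]
```

View pics/w9c.png

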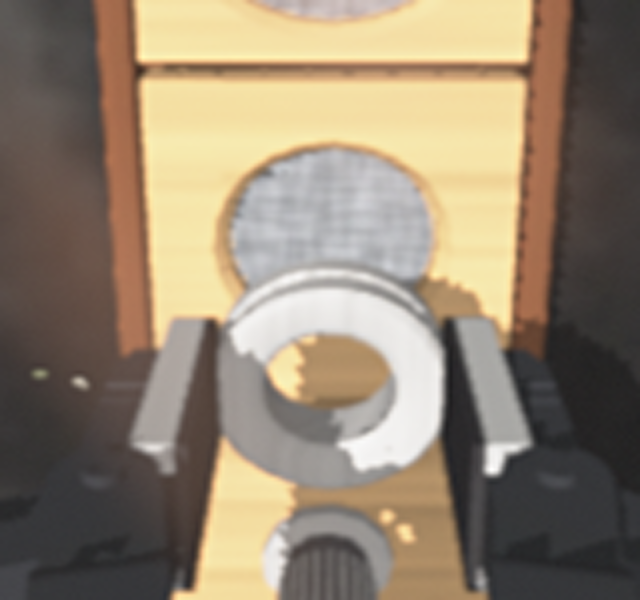

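The ring is held flat and level, with its top centred at about (259,253). The recess is at (258,212), laterally aligned to within a fraction of a millimetre. Lowering.

Request:
step_arm --targets '[{"travel": [0.0014, 0, -0.03], "angular": [0, 0, 0], "gripper": 0.3}, {"travel": [0.0014, 0, -0.055], "angular": [0, 0, 0], "gripper": 0.3}, {"travel": [0.0014, 0, -0.066], "angular": [0, 0, 0], "gripper": 0.3}, {"travel": [0.0014, 0, -0.073], "angular": [0, 0, 0], "gripper": 0.3}, {"travel": [0.0014, 0, -0.077], "angular": [0, 0, 0], "gripper": 0.3}, {"travel": [0.0014, 0, -0.077], "angular": [0, 0, 0], "gripper": 0.3}]'

```text
t: 11.15
tool_pos: [0.427, -0.3468, 0.0265]
tool_rot: [-3.079, 0.622, 0.001]
contact_force: [-2.6, 4.0, 11.4]
opening: 0.0326
grip_force: 41.1
```

The stop is at TCP 26.5 mm, exactly 4 mm above expectation, the same as for the gauge. The nest heights are in the nest frame, which sits 4 mm up, so both parts are seated. Releasing.

Request:
step_arm --targets '[{"travel": [0, 0, 0.003], "angular": [0, 0, 0], "gripper": 0.3}, {"travel": [0, 0, 0.003], "angular": [0, 0, 0], "gripper": 0.45}, {"travel": [0, 0, 0.003], "angular": [0, 0, 0], "gripper": 0.6}, {"travel": [0, 0, 0.003], "angular": [0, 0, 0], "gripper": 0.6}, {"travel": [0, 0, 0.06], "angular": [0, 0, 0], "gripper": 0.6}, {"travel": [0, 0, 0.13], "angular": [0, 0, 0], "gripper": 0.7}, {"travel": [0, 0, 0.2], "angular": [0, 0, 0], "gripper": 0.8}, {"travel": [0, 0, 0.2], "angular": [0, 0, 0], "gripper": 0.8}]'

```text
t: 11.95
tool_pos: [0.4294, -0.3501, 0.1523]
tool_rot: [3.072, -0.621, 0.017]
contact_force: [0.0, -1.0, 1.4]
opening: 0.0685
grip_force: 0.0
```

```bash
cat > nest.py <<'E'
from h import *
d=grab('wrist');o=ctrl.get_obs();print(o['tool_pos'],o['contact_force'])
S=(.4259,-.3472)
u,a,t,P=bore(d,(*S,.0315),.0135);th=np.linspace(0,6.28,60)
print('bore',u.round(1),a,t,P.round(4),'pred centre',proj(d,[(*S,.0315)]).round(1))
V=cv2.cvtColor(d['img'],cv2.COLOR_RGB2HSV);i,j=proj(d,[(*S,.0315)])[0].round().astype(int)
print(V[j-26:j+27:2,i-26:i+27:2,1]);print(V[j-26:j+27:2,i-26:i+27:2,2])
E
python3 nest.py
```

```text
[ 0.42810862 -0.34875611  0.14881271] [ 0.07851102 -0.18366314 -0.41555227]
bore [252.3 192.9] 128.0 185.0 [ 0.4274 -0.3446  0.0315] pred centre [[255.1 193.2]]
[[ 75  75  76  76  76  76  75  75  75  76  75  75  75  73  73  73  75  75
   74  75  74  75  75  75  76  76  76]
 [ 66  66  67  67  67  67  67  68  67  66  66  70  70  72  72  70  68  68
   68  69  69  69  70  70  70  71  70]
 [ 63  64  63  64  64  65  65  63  65  80 103 111 108  96  94 105 102  89
   71  67  67  68  70  69  69  69  70]
 [ 68  68  68  68  68  69  69  83 109  94  53  15  13  11  11  21  35  69
   98  92  71  69  71  71  72  71  71]
 [ 74  74  74  74  75  76 101 109  36   3   5   9  13  15  16  14  14  12
   24  80 100  80  74  74  74  75  75]
 [ 75  75  76  78  83 104  92  19   4   5   9   9  10  14  19  20  21  20
   13  13  56 104  88  85  86  86  86]
 [ 77  77  78  78  90 106  13   4   7   9   8   5   5   4   5   9  10  15
   25  15  12  81  96  82  82  82  82]
 [ 68  68  68  71 109  48   5   6   5   3   4   5   5   5   6   6   5   7
   11  25  18  29  90  81  71  72  71]
 [ 69  69  69  85 107   6   3   7  
[... 4464 characters left out ...]
 246 246 246 246 246]
 [247 247 247 247 247 247 247 247 247 246 240 235 238 243 243 236 221 203
  211 238 249 247 247 247 247 247 247]
 [247 247 247 247 247 247 247 247 247 247 247 247 245 245 238 213 245 248
  248 247 247 247 247 247 247 247 247]
 [247 247 247 247 247 247 247 247 247 247 247 247 247 247 247 247 247 247
  247 247 246 247 246 246 246 246 246]
 [247 247 247 247 247 247 247 247 247 247 247 247 247 247 247 247 247 247
  247 247 247 247 247 247 247 247 247]
 [247 247 247 247 247 247 247 247 247 247 247 247 247 247 247 247 247 247
  247 247 247 247 247 247 247 247 247]
 [248 247 248 248 248 248 248 248 248 248 248 247 247 247 247 247 247 247
  247 247 247 247 247 247 247 247 247]]
```

The ring shows as a full round outline centred within the recess, with the felt visible through its bore. Now hovering over the medium ring.

Request:
step_arm --targets '[{"travel": [0.06, 0.034, 0.01], "angular": [0, 0, 0], "gripper": 0.8}, {"travel": [0.12, 0.068, 0.01], "angular": [0, 0, 0], "gripper": 0.8}, {"travel": [0.187, 0.105, 0.01], "angular": [0, 0, 0], "gripper": 0.8}, {"travel": [0.187, 0.105, 0.01], "angular": [0, 0, 0], "gripper": 0.8}, {"travel": [0.187, 0.105, 0.01], "angular": [0, 0, 0], "gripper": 0.8}, {"travel": [0.187, 0.105, 0.01], "angular": [0, 0, 0], "gripper": 0.8}]'

```text
t: 12.6
tool_pos: [0.5374, -0.2837, 0.149]
tool_rot: [-3.078, 0.623, 0.004]
contact_force: [-0.3, -0.2, -0.4]
opening: 0.0682
grip_force: 0.0
```

```bash
cat > stack.py <<'E'
from h import *
import sys
z=float(sys.argv[1]);R=float(sys.argv[2]);Rb=float(sys.argv[3])
d=grab('wrist');o=ctrl.get_obs();print(o['tool_pos'])
V=cv2.cvtColor(d['img'],cv2.COLOR_RGB2HSV)[...,2];i,j=proj(d,[(.539,-.284,z)])[0].round().astype(int);print('centre px',i,j)
c=np.array([.539,-.284]);ax=np.array([.9213,-.3888]);pp=np.array([.3888,.9213])
for r in(R,Rb):print(r,proj(d,[(*(c+r*q),z) for q in(ax,-ax,pp,-pp)]).round(1).tolist())
for n in (i-4,i,i+4):print('col',n,'from',j-44,V[j-44:j+45,n].tolist())
for n in (j-4,j,j+4):print('row',n,'from',i-44,V[n,i-44:i+45].tolist())
E
python3 stack.py .029 .022 .013
```

```text
[ 0.5373161  -0.28405005  0.14942797]
centre px 257 186
0.022 [[256.6, 165.3], [256.6, 206.2], [235.3, 186.3], [277.9, 186.3]]
0.013 [[256.6, 174.0], [256.6, 198.1], [244.0, 186.3], [269.2, 186.3]]
col 253 from 142 [95, 96, 97, 97, 97, 98, 99, 100, 102, 102, 102, 102, 101, 100, 98, 100, 121, 149, 173, 202, 208, 181, 183, 229, 249, 248, 247, 246, 246, 246, 247, 246, 206, 128, 88, 86, 87, 86, 86, 86, 85, 84, 84, 82, 82, 79, 77, 77, 95, 129, 160, 184, 186, 187, 222, 248, 248, 247, 247, 247, 247, 248, 253, 240, 149, 94, 90, 93, 92, 93, 92, 89, 89, 87, 88, 87, 87, 87, 84, 83, 82, 83, 87, 89, 90, 90, 90, 89, 90]
col 257 from 142 [100, 100, 100, 100, 101, 101, 102, 103, 104, 105, 105, 104, 105, 104, 102, 110, 143, 165, 185, 204, 194, 176, 210, 248, 248, 247, 247, 246, 246, 247, 248, 228, 151, 99, 91, 92, 93, 90, 89, 87, 86, 86, 86, 87, 90, 91, 91, 94, 96, 136, 198, 225, 221, 212, 212, 235, 249, 248, 247, 247, 247, 248, 251, 251, 177, 95, 84, 91, 91, 91, 90, 88, 89, 88, 88, 90, 91, 93, 90, 88, 84, 84, 87, 91, 94, 95, 93, 93, 93]
col 261 from 142 [100, 101, 101, 101, 102, 102, 102, 103, 104, 
[... 1025 characters left out ...]
79, 80, 82, 82, 81, 81, 90, 104, 110, 112, 112, 112, 112, 109, 109, 126, 170, 206, 223, 244, 248, 247, 247, 247, 247, 247, 247, 243, 224, 192, 144, 105, 99, 104, 116, 129, 132, 130, 129, 129, 127, 125, 125, 124, 125, 125, 125, 125, 125, 125, 124]
row 190 from 213 [110, 112, 113, 114, 117, 118, 119, 119, 118, 117, 116, 115, 113, 111, 111, 109, 108, 108, 109, 105, 131, 229, 255, 250, 247, 247, 247, 247, 247, 247, 247, 248, 248, 224, 156, 137, 142, 139, 128, 111, 95, 84, 83, 87, 96, 104, 110, 121, 134, 149, 182, 216, 230, 232, 226, 225, 244, 248, 247, 247, 247, 247, 247, 248, 248, 231, 201, 157, 104, 89, 93, 94, 96, 103, 116, 126, 126, 126, 126, 126, 124, 123, 124, 125, 126, 128, 129, 130, 126]
```

Request:
step_arm --targets '[{"travel": [0.0028, 0.0017, -0.07], "angular": [0, 0, 0], "gripper": 0.8}, {"travel": [0.0028, 0.0017, -0.14], "angular": [0, 0, 0], "gripper": 0.75}, {"travel": [0.0028, 0.0017, -0.2], "angular": [0, 0, 0], "gripper": 0.7}, {"travel": [0.0028, 0.0017, -0.221], "angular": [0, 0, 0], "gripper": 0.7}, {"travel": [0.0028, 0.0017, -0.221], "angular": [0, 0, 0], "gripper": 0.7}, {"travel": [0.0028, 0.0017, -0.221], "angular": [0, 0, 0], "gripper": 0.55}, {"travel": [0.0028, 0.0017, -0.221], "angular": [0, 0, 0], "gripper": 0.4}, {"travel": [0.0028, 0.0017, -0.221], "angular": [0, 0, 0], "gripper": 0.4}, {"travel": [0.0028, 0.0017, -0.221], "angular": [0, 0, 0], "gripper": 0.4}]' --squeeze 40

```text
t: 13.55
tool_pos: [0.5418, -0.2841, 0.0208]
tool_rot: [3.077, -0.622, 0.007]
contact_force: [-0.1, -0.4, 6.4]
opening: 0.0414
grip_force: 41.2
```

Request:
step_arm --targets '[{"travel": [0, 0, 0.02], "angular": [0, 0, 0], "gripper": 0.4}, {"travel": [0, 0, 0.06], "angular": [0, 0, 0], "gripper": 0.4}, {"travel": [0, 0, 0.09], "angular": [0, 0, 0], "gripper": 0.4}, {"travel": [0.012, -0.06, 0.09], "angular": [0, 0, 0], "gripper": 0.4}, {"travel": [0.025, -0.13, 0.09], "angular": [0, 0, 0], "gripper": 0.4}, {"travel": [0.0373, -0.1993, 0.09], "angular": [0, 0, 0], "gripper": 0.4}, {"travel": [0.0373, -0.1993, 0.09], "angular": [0, 0, 0], "gripper": 0.4}, {"travel": [0.0373, -0.1993, 0.09], "angular": [0, 0, 0], "gripper": 0.4}, {"travel": [0.0373, -0.1993, 0.09], "angular": [0, 0, 0], "gripper": 0.4}]'

```text
t: 14.45
tool_pos: [0.5623, -0.4012, 0.0718]
tool_rot: [-3.078, 0.622, 0.002]
contact_force: [0.1, 0.3, -0.7]
opening: 0.0414
grip_force: 40.8
```

```bash
cat > held.py <<'E'
from h import *
import sys
nx,ny,dz,R,Rf=map(float,sys.argv[1:6])   # nest, ring top above TCP, ring radius, recess radius
d=grab('wrist');o=ctrl.get_obs();p=np.array(o['tool_pos']);print(p,o['contact_force'],o['opening'])
hsv=cv2.cvtColor(d['img'],cv2.COLOR_RGB2HSV);V=hsv[...,2];S=hsv[...,1]
c=p[:2];ax=np.array([.9213,-.3888]);pp=np.array([.3888,.9213])
for nm,c,r,z in(('ring',p[:2],R,p[2]+dz),('mouth',np.array([nx,ny]),Rf+.0025,.024),('felt',np.array([nx,ny]),Rf,.0195)):
    print(nm,'pred +ax,-ax,+pp,-pp,ctr',proj(d,[(*(c+r*q),z) for q in(ax,-ax,pp,-pp,0*pp)]).round(1).tolist())
i,j=proj(d,[(*p[:2],p[2]+dz)])[0].round().astype(int);k,l=proj(d,[(nx,ny,.0195)])[0].round().astype(int)
print('ring row V,',j,'from',i-50,V[j,i-50:i+51].tolist())
print('col',i,'from',l-50,'V',V[l-50:j+45,i].tolist());print(' S',S[l-50:j+45,i].tolist())
for r in(l-8,l):print('felt row',r,'from',k-50,'S',S[r,k-50:k+51].tolist())
E
python3 held.py .5623 -.4044 .0082 .022 .0245
```

```text
[ 0.56235096 -0.40094863  0.07177881] [-0.54965006 -0.63864419 -0.03654031] 0.04144762495967912
ring pred +ax,-ax,+pp,-pp,ctr [[255.7, 219.1], [255.8, 285.8], [217.7, 253.9], [293.7, 254.0], [255.7, 254.0]]
mouth pred +ax,-ax,+pp,-pp,ctr [[260.6, 180.6], [260.3, 245.0], [225.7, 214.1], [295.3, 214.2], [260.5, 214.1]]
felt pred +ax,-ax,+pp,-pp,ctr [[260.6, 182.1], [260.3, 239.5], [229.5, 211.8], [291.4, 211.9], [260.4, 211.9]]
ring row V, 254 from 206 [241, 241, 241, 241, 242, 243, 244, 229, 168, 139, 136, 135, 132, 132, 130, 147, 203, 234, 236, 235, 235, 235, 235, 235, 236, 236, 235, 234, 233, 232, 216, 178, 200, 250, 252, 249, 248, 248, 248, 248, 248, 248, 247, 240, 228, 225, 226, 229, 232, 232, 232, 233, 232, 232, 232, 232, 232, 233, 233, 232, 233, 233, 233, 233, 233, 233, 233, 240, 251, 250, 249, 248, 242, 239, 247, 248, 247, 247, 247, 247, 247, 247, 247, 247, 247, 247, 248, 251, 255, 190, 58, 50, 54, 57, 58, 61, 89, 144, 180, 187, 186]
col 256 from 162 V [159, 156, 167, 193, 205, 204, 205, 220, 238, 243, 243, 243, 241, 239, 239, 240, 241, 243, 243, 234, 219, 205, 190, 192, 197, 1
[... 1104 characters left out ...]
 78, 79, 79, 79, 79, 78, 79, 78, 79, 82, 88, 94, 96, 91, 65, 18, 9, 7, 6, 7, 8, 6, 7, 7, 7, 7, 7, 5, 5, 7, 7, 6, 7, 7, 6, 4, 4, 4, 6, 7, 6, 4, 4, 3, 5, 7, 7, 4, 4, 7, 7, 5, 5, 4, 4, 4, 3, 4, 3, 4, 4, 3, 3, 3, 4, 3, 3, 3, 3, 4, 4, 5, 5, 51, 84, 96, 95, 92, 86, 83, 82, 82, 83, 83, 82, 82, 82, 83, 84, 94, 106, 112, 117]
felt row 212 from 210 S [109, 112, 114, 115, 112, 108, 104, 94, 82, 83, 82, 83, 82, 82, 82, 82, 84, 87, 92, 95, 95, 76, 31, 4, 8, 6, 6, 7, 6, 7, 6, 6, 4, 6, 6, 6, 5, 8, 7, 7, 6, 7, 6, 6, 4, 4, 6, 6, 4, 4, 4, 4, 4, 5, 5, 5, 5, 6, 7, 5, 5, 4, 4, 5, 5, 5, 4, 4, 5, 5, 5, 4, 4, 4, 4, 4, 4, 4, 4, 4, 3, 19, 58, 92, 93, 90, 90, 85, 82, 81, 81, 81, 82, 82, 82, 80, 84, 102, 110, 117, 119]
```

The felt is centred at u≈261.6 and the ring at u≈258.4. The ring needs to go about 2.7 mm right and 1.4 mm outward. Correcting and lowering.

Request:
step_arm --targets '[{"travel": [0.0004, -0.005, -0.02], "angular": [0, 0, 0], "gripper": 0.4}, {"travel": [0.0004, -0.005, -0.045], "angular": [0, 0, 0], "gripper": 0.4}, {"travel": [0.0004, -0.005, -0.06], "angular": [0, 0, 0], "gripper": 0.4}, {"travel": [0.0004, -0.005, -0.07], "angular": [0, 0, 0], "gripper": 0.4}, {"travel": [0.0004, -0.005, -0.077], "angular": [0, 0, 0], "gripper": 0.4}, {"travel": [0.0004, -0.005, -0.077], "angular": [0, 0, 0], "gripper": 0.4}, {"travel": [0.0004, -0.005, -0.08], "angular": [0, 0, 0], "gripper": 0.4}, {"travel": [0.0004, -0.005, -0.08], "angular": [0, 0, 0], "gripper": 0.4}]'

```text
t: 15.3
tool_pos: [0.5631, -0.4057, 0.0244]
tool_rot: [3.079, -0.623, 0.001]
contact_force: [-0.3, 0.1, -1.0]
opening: 0.0418
grip_force: 40.8
```

Request:
step_arm --targets '[{"travel": [0, 0, -0.001], "angular": [0, 0, 0], "gripper": 0.4}, {"travel": [0, 0, -0.001], "angular": [0, 0, 0], "gripper": 0.5}, {"travel": [0, 0, 0], "angular": [0, 0, 0], "gripper": 0.6}, {"travel": [0, 0, 0.001], "angular": [0, 0, 0], "gripper": 0.65}, {"travel": [0, 0, 0.06], "angular": [0, 0, 0], "gripper": 0.65}, {"travel": [0, 0, 0.13], "angular": [0, 0, 0], "gripper": 0.7}, {"travel": [0, 0, 0.2], "angular": [0, 0, 0], "gripper": 0.8}, {"travel": [0, 0, 0.2], "angular": [0, 0, 0], "gripper": 0.8}, {"travel": [0, 0, 0.2], "angular": [0, 0, 0], "gripper": 0.8}]'

```text
t: 16.2
tool_pos: [0.5637, -0.4062, 0.1463]
tool_rot: [3.077, -0.622, 0.005]
contact_force: [0.9, -0.3, -0.4]
opening: 0.0683
grip_force: 0.0
```

```bash
cat > chk.py <<'E'
from h import *
import sys
nx,ny,R,Rf,zt=map(float,sys.argv[1:6]);d=grab('wrist');o=ctrl.get_obs();print(o['tool_pos'])
hsv=cv2.cvtColor(d['img'],cv2.COLOR_RGB2HSV);V=hsv[...,2];S=hsv[...,1];c=np.array([nx,ny]);ax=np.array([.9213,-.3888]);pp=np.array([.3888,.9213])
for nm,r,z in(('ring',R,zt),('felt',Rf,.0195),('mouth',Rf+.0025,.024)):print(nm,proj(d,[(*(c+r*q),z) for q in(ax,-ax,pp,-pp,0*pp)]).round(1).tolist())
i,j=proj(d,[(*c,zt)])[0].round().astype(int)
print('row',j,'from',i-36);print(V[j,i-36:i+37].tolist());print(S[j,i-36:i+37].tolist())
print('col',i,'from',j-36);print(V[j-36:j+37,i].tolist());print(S[j-36:j+37,i].tolist())
E
python3 chk.py .5610 -.4048 .022 .0245 .0325
```

```text
[ 0.56271348 -0.40525274  0.14392034]
ring [[256.6, 172.0], [256.6, 213.2], [235.0, 193.1], [278.3, 193.1], [256.6, 193.1]]
felt [[256.6, 166.7], [256.7, 210.7], [233.6, 189.3], [279.7, 189.3], [256.7, 189.3]]
mouth [[256.6, 165.2], [256.7, 214.4], [230.8, 190.6], [282.4, 190.6], [256.6, 190.6]]
row 193 from 221
[123, 120, 172, 227, 234, 233, 232, 231, 231, 231, 228, 219, 206, 187, 168, 171, 191, 203, 205, 206, 206, 207, 205, 197, 172, 147, 148, 152, 152, 153, 155, 161, 161, 159, 158, 161, 162, 162, 161, 162, 163, 159, 155, 156, 156, 159, 165, 160, 154, 165, 191, 208, 210, 211, 210, 209, 206, 202, 199, 205, 211, 217, 222, 224, 223, 223, 224, 225, 225, 195, 140, 130, 141]
[126, 117, 107, 104, 98, 99, 98, 97, 97, 98, 98, 105, 106, 95, 52, 10, 4, 8, 9, 10, 9, 9, 9, 10, 10, 7, 3, 3, 3, 5, 3, 5, 5, 2, 2, 3, 3, 2, 2, 2, 3, 5, 3, 3, 2, 2, 3, 5, 10, 15, 15, 15, 13, 15, 13, 15, 12, 15, 42, 85, 104, 101, 99, 98, 98, 98, 98, 99, 101, 105, 106, 114, 114]
col 257 from 157
[220, 223, 220, 217, 216, 220, 222, 209, 187, 168, 160, 166, 171, 178, 186, 201, 210, 210, 209, 208, 207, 206, 194, 173, 158, 156, 154, 153, 156, 156, 157, 160, 160, 166, 165, 162, 162, 162, 160, 162, 158, 153, 155, 155, 155, 153, 153, 220, 254, 249, 247, 247, 247, 248, 249, 246, 247, 247, 247, 247, 247, 247, 249, 249, 240, 230, 246, 248, 248, 248, 248, 241, 239]
[100, 98, 99, 100, 100, 100, 100, 102, 90, 39, 8, 6, 13, 16, 15, 14, 13, 13, 13, 13, 14, 14, 14, 10, 5, 3, 3, 3, 3, 3, 3, 3, 2, 3, 0, 2, 3, 3, 3, 3, 3, 3, 5, 3, 7, 10, 10, 6, 0, 0, 0, 0, 0, 1, 2, 4, 26, 28, 26, 23, 21, 17, 20, 52, 98, 103, 86, 51, 35, 40, 61, 26, 3]
```

Medium ring edges (235.5–278.7, top 172) match the seated prediction. Next the large ring.

Request:
step_arm --targets '[{"travel": [-0.013, 0.07, 0.01], "angular": [0, 0, 0], "gripper": 0.9}, {"travel": [-0.026, 0.14, 0.01], "angular": [0, 0, 0], "gripper": 0.9}, {"travel": [-0.0395, 0.2047, 0], "angular": [0, 0, 0], "gripper": 0.9}, {"travel": [-0.0395, 0.2047, 0], "angular": [0, 0, 0], "gripper": 0.9}, {"travel": [-0.0395, 0.2047, 0], "angular": [0, 0, 0], "gripper": 0.9}, {"travel": [-0.0395, 0.2047, 0], "angular": [0, 0, 0], "gripper": 0.9}]'

```text
t: 16.85
tool_pos: [0.539, -0.2832, 0.1432]
tool_rot: [-3.079, 0.624, 0.002]
contact_force: [-0.0, -0.6, -0.3]
opening: 0.0768
grip_force: 0.0
```

```bash
python3 stack.py .014 .026 .015
```

```text
[ 0.53918686 -0.28357789  0.14361489]
centre px 258 185
0.026 [[257.7, 161.0], [257.7, 207.8], [233.3, 185.1], [282.1, 185.1]]
0.015 [[257.7, 171.4], [257.7, 198.4], [243.6, 185.1], [271.8, 185.1]]
col 254 from 141 [93, 93, 93, 93, 93, 93, 95, 94, 96, 97, 98, 99, 101, 100, 99, 99, 98, 98, 97, 109, 140, 162, 185, 205, 211, 209, 215, 241, 249, 248, 247, 247, 248, 252, 244, 148, 88, 84, 86, 85, 88, 104, 112, 114, 115, 115, 115, 114, 113, 110, 108, 108, 124, 161, 191, 216, 244, 249, 248, 247, 247, 247, 247, 247, 247, 247, 249, 255, 232, 119, 85, 89, 90, 90, 89, 87, 87, 86, 86, 85, 84, 84, 83, 81, 81, 81, 84, 87, 87]
col 258 from 141 [92, 94, 96, 96, 97, 98, 97, 98, 99, 100, 100, 101, 102, 102, 103, 103, 103, 101, 103, 121, 147, 165, 191, 210, 212, 210, 208, 216, 242, 248, 247, 247, 249, 252, 201, 109, 88, 98, 114, 122, 120, 117, 116, 115, 115, 115, 114, 112, 108, 105, 102, 99, 102, 135, 193, 222, 239, 249, 248, 247, 247, 247, 247, 247, 247, 247, 248, 254, 236, 116, 78, 87, 88, 88, 87, 86, 86, 86, 86, 87, 89, 89, 89, 86, 83, 82, 84, 88, 89]
col 262 from 141 [92, 94, 95, 98, 99, 98, 99, 99
[... 1054 characters left out ...]
5, 116, 114, 114, 115, 115, 116, 115, 115, 113, 114, 112, 111, 106, 102, 152, 246, 252, 248, 247, 247, 247, 247, 247, 247, 247, 248, 251, 252, 159, 100, 118, 133, 137, 136, 136, 135, 134, 131, 129, 128, 127, 125, 124, 123, 122, 121, 119, 117]
row 189 from 214 [106, 109, 111, 115, 117, 117, 117, 118, 117, 116, 116, 115, 114, 111, 108, 105, 103, 101, 98, 149, 251, 253, 248, 247, 247, 247, 247, 247, 247, 247, 248, 251, 249, 169, 108, 87, 85, 99, 108, 112, 113, 111, 111, 109, 108, 107, 108, 109, 109, 111, 109, 108, 107, 122, 163, 222, 251, 249, 247, 247, 247, 247, 247, 247, 247, 247, 248, 253, 244, 142, 93, 107, 122, 128, 128, 129, 128, 127, 125, 123, 123, 123, 123, 123, 122, 122, 122, 122, 122]
```

Request:
step_arm --targets '[{"travel": [0, 0.0015, -0.07], "angular": [0, 0, 0], "gripper": 0.8}, {"travel": [0, 0.0015, -0.14], "angular": [0, 0, 0], "gripper": 0.78}, {"travel": [0, 0.0015, -0.21], "angular": [0, 0, 0], "gripper": 0.76}, {"travel": [0, 0.0015, -0.2375], "angular": [0, 0, 0], "gripper": 0.76}, {"travel": [0, 0.0015, -0.2375], "angular": [0, 0, 0], "gripper": 0.76}, {"travel": [0, 0.0015, -0.2375], "angular": [0, 0, 0], "gripper": 0.65}, {"travel": [0, 0.0015, -0.2375], "angular": [0, 0, 0], "gripper": 0.5}, {"travel": [0, 0.0015, -0.2375], "angular": [0, 0, 0], "gripper": 0.5}, {"travel": [0, 0.0015, -0.2375], "angular": [0, 0, 0], "gripper": 0.5}]' --squeeze 40

```text
t: 17.8
tool_pos: [0.541, -0.2831, 0.0044]
tool_rot: [3.077, -0.622, 0.008]
contact_force: [0.2, -1.5, 5.3]
opening: 0.0495
grip_force: 42.2
```

Request:
step_arm --targets '[{"travel": [0, 0, 0.02], "angular": [0, 0, 0], "gripper": 0.5}, {"travel": [0, 0, 0.06], "angular": [0, 0, 0], "gripper": 0.5}, {"travel": [0, 0, 0.117], "angular": [0, 0, 0], "gripper": 0.5}, {"travel": [-0.025, -0.052, 0.117], "angular": [0, 0, 0], "gripper": 0.5}, {"travel": [-0.05, -0.104, 0.117], "angular": [0, 0, 0], "gripper": 0.5}, {"travel": [-0.0728, -0.1545, 0.117], "angular": [0, 0, 0], "gripper": 0.5}, {"travel": [-0.0728, -0.1545, 0.117], "angular": [0, 0, 0], "gripper": 0.5}, {"travel": [-0.0728, -0.1545, 0.117], "angular": [0, 0, 0], "gripper": 0.5}, {"travel": [-0.0728, -0.1545, 0.117], "angular": [0, 0, 0], "gripper": 0.5}]'

```text
t: 18.7
tool_pos: [0.4955, -0.3734, 0.0716]
tool_rot: [-3.079, 0.622, 0.001]
contact_force: [0.8, -0.6, -2.0]
opening: 0.0491
grip_force: 41.9
```

```bash
python3 held.py .4940 -.3758 .0096 .026 .0285
```

```text
[ 0.4956538  -0.37321186  0.07156248] [ 0.96167932 -0.47746316 -1.3994937 ] 0.04916816883337783
ring pred +ax,-ax,+pp,-pp,ctr [[255.7, 213.1], [255.8, 292.6], [210.5, 255.0], [301.1, 255.1], [255.8, 255.0]]
mouth pred +ax,-ax,+pp,-pp,ctr [[260.5, 177.7], [260.1, 251.3], [220.4, 216.2], [300.2, 216.3], [260.3, 216.3]]
felt pred +ax,-ax,+pp,-pp,ctr [[260.4, 179.3], [260.1, 245.8], [224.3, 213.9], [296.2, 214.1], [260.3, 214.0]]
ring row V, 255 from 206 [117, 104, 104, 103, 104, 104, 104, 103, 116, 158, 191, 196, 194, 194, 194, 195, 194, 195, 194, 194, 194, 192, 196, 221, 244, 247, 247, 247, 248, 232, 164, 148, 222, 253, 252, 250, 237, 214, 203, 197, 192, 192, 192, 192, 192, 192, 191, 190, 191, 190, 191, 190, 190, 190, 191, 191, 191, 190, 190, 191, 190, 188, 197, 227, 242, 238, 244, 252, 251, 250, 250, 249, 225, 189, 226, 247, 247, 247, 247, 247, 247, 247, 247, 247, 247, 247, 246, 246, 246, 246, 246, 246, 246, 247, 251, 247, 144, 52, 44, 47, 49]
col 256 from 164 V [247, 248, 251, 225, 162, 165, 197, 225, 247, 247, 246, 246, 247, 249, 237, 185, 164, 176, 210, 221, 219, 217, 215, 218, 222
[... 1159 characters left out ...]
04, 111, 102, 60, 19, 2, 8, 9, 7, 6, 5, 6, 8, 6, 7, 6, 6, 6, 8, 6, 6, 6, 4, 5, 5, 10, 6, 6, 6, 6, 5, 7, 6, 6, 5, 5, 4, 4, 5, 4, 6, 5, 7, 4, 3, 3, 3, 3, 4, 5, 5, 5, 5, 5, 4, 4, 5, 4, 5, 4, 3, 4, 4, 4, 2, 4, 4, 4, 5, 4, 5, 2, 20, 57, 91, 91, 87, 81, 73, 69, 69, 68, 68, 73, 101, 117, 128, 128]
felt row 214 from 210 S [121, 123, 124, 122, 117, 112, 99, 62, 55, 55, 58, 77, 99, 103, 108, 94, 38, 5, 10, 7, 7, 5, 6, 9, 8, 8, 8, 3, 4, 7, 12, 14, 15, 16, 17, 17, 17, 17, 18, 18, 18, 17, 17, 17, 17, 17, 17, 17, 17, 17, 16, 16, 16, 17, 16, 17, 17, 17, 18, 18, 17, 19, 16, 17, 18, 15, 7, 1, 3, 4, 6, 6, 5, 5, 5, 5, 5, 5, 4, 5, 5, 6, 5, 6, 7, 4, 35, 85, 91, 79, 76, 74, 67, 66, 65, 68, 92, 112, 124, 133, 132]
```

The ring is centred at u≈258.4 and the felt at 261.1. Correcting about 2.4 mm right and 1.3 mm outward, then lowering.

Request:
step_arm --targets '[{"travel": [0.0005, -0.0045, -0.02], "angular": [0, 0, 0], "gripper": 0.5}, {"travel": [0.0005, -0.0045, -0.045], "angular": [0, 0, 0], "gripper": 0.5}, {"travel": [0.0005, -0.0045, -0.063], "angular": [0, 0, 0], "gripper": 0.5}, {"travel": [0.0005, -0.0045, -0.073], "angular": [0, 0, 0], "gripper": 0.5}, {"travel": [0.0005, -0.0045, -0.08], "angular": [0, 0, 0], "gripper": 0.5}, {"travel": [0.0005, -0.0045, -0.08], "angular": [0, 0, 0], "gripper": 0.5}, {"travel": [0.0005, -0.0045, -0.083], "angular": [0, 0, 0], "gripper": 0.5}, {"travel": [0.0005, -0.0045, -0.083], "angular": [0, 0, 0], "gripper": 0.5}]'

```text
t: 19.55
tool_pos: [0.4959, -0.3772, 0.0222]
tool_rot: [3.079, -0.623, 0.001]
contact_force: [0.7, 0.6, -1.2]
opening: 0.0494
grip_force: 41.9
```

Right at floor height with no resistance. Releasing.

Request:
step_arm --targets '[{"travel": [0, 0, 0], "angular": [0, 0, 0], "gripper": 0.5}, {"travel": [0, 0, 0], "angular": [0, 0, 0], "gripper": 0.6}, {"travel": [0, 0, 0.001], "angular": [0, 0, 0], "gripper": 0.7}, {"travel": [0, 0, 0.001], "angular": [0, 0, 0], "gripper": 0.75}, {"travel": [0, 0, 0.06], "angular": [0, 0, 0], "gripper": 0.75}, {"travel": [0, 0, 0.13], "angular": [0, 0, 0], "gripper": 0.75}, {"travel": [0, 0, 0.21], "angular": [0, 0, 0], "gripper": 0.8}, {"travel": [0, 0, 0.21], "angular": [0, 0, 0], "gripper": 0.8}, {"travel": [0, 0, 0.21], "angular": [0, 0, 0], "gripper": 0.8}]'

```text
t: 20.45
tool_pos: [0.4968, -0.3781, 0.1506]
tool_rot: [3.077, -0.622, 0.006]
contact_force: [-1.5, 0.7, 0.5]
opening: 0.0682
grip_force: 0.0
```

```bash
python3 chk.py .4928 -.3760 .026 .0285 .0315
```

```text
[ 0.49574079 -0.37706675  0.14813319]
ring [[256.4, 168.4], [256.5, 216.1], [231.4, 192.9], [281.5, 193.0], [256.4, 192.9]]
felt [[256.5, 163.5], [256.5, 214.0], [230.1, 189.5], [282.9, 189.5], [256.5, 189.5]]
mouth [[256.4, 162.0], [256.5, 217.6], [227.3, 190.8], [285.6, 190.8], [256.5, 190.8]]
row 193 from 220
[172, 159, 130, 162, 237, 248, 247, 245, 237, 217, 199, 204, 235, 248, 248, 247, 247, 247, 246, 246, 246, 246, 247, 248, 247, 201, 131, 118, 122, 131, 162, 195, 215, 216, 211, 210, 214, 214, 214, 214, 215, 214, 207, 204, 203, 205, 214, 216, 198, 195, 236, 248, 247, 246, 246, 246, 246, 246, 246, 246, 246, 247, 237, 197, 222, 246, 247, 247, 249, 243, 170, 149, 179]
[135, 136, 131, 115, 105, 82, 80, 85, 100, 109, 104, 59, 10, 1, 1, 2, 2, 2, 1, 1, 1, 2, 2, 2, 7, 20, 14, 2, 2, 2, 3, 3, 4, 4, 4, 4, 4, 2, 2, 2, 1, 4, 4, 3, 3, 2, 4, 4, 5, 18, 13, 3, 2, 2, 2, 3, 3, 3, 3, 3, 2, 2, 13, 74, 109, 88, 73, 70, 76, 100, 110, 115, 123]
col 256 from 157
[246, 247, 247, 247, 234, 207, 200, 215, 218, 214, 224, 243, 248, 247, 247, 247, 247, 247, 246, 246, 246, 247, 249, 235, 170, 134, 129, 135, 165, 193, 205, 210, 212, 216, 216, 214, 214, 212, 210, 214, 211, 203, 201, 188, 183, 191, 211, 238, 249, 247, 247, 247, 247, 246, 246, 246, 246, 245, 241, 243, 247, 248, 249, 242, 209, 209, 237, 248, 247, 247, 247, 247, 246]
[84, 72, 71, 76, 99, 89, 40, 17, 15, 27, 25, 12, 3, 1, 2, 2, 2, 3, 2, 2, 3, 3, 4, 14, 23, 19, 20, 13, 5, 1, 4, 5, 4, 2, 4, 4, 4, 4, 5, 6, 5, 4, 5, 1, 13, 17, 19, 10, 1, 0, 1, 2, 2, 1, 2, 2, 2, 1, 7, 52, 73, 63, 63, 98, 111, 109, 100, 79, 70, 70, 71, 73, 73]
```

Request:
step_arm --targets '[{"travel": [-0.08, 0.06, 0.05], "angular": [0, 0, 0], "gripper": 0.8}, {"travel": [-0.16, 0.04, 0.1], "angular": [0, 0, 0], "gripper": 0.8}, {"travel": [-0.2, 0.08, 0.15], "angular": [0, 0, 0], "gripper": 0.8}, {"travel": [-0.2, 0.08, 0.15], "angular": [0, 0, 0], "gripper": 0.8}, {"travel": [-0.2, 0.08, 0.15], "angular": [0, 0, 0], "gripper": 0.8}, {"travel": [-0.2, 0.08, 0.15], "angular": [0, 0, 0], "gripper": 0.8}]'

```text
t: 21.1
tool_pos: [0.3754, -0.3286, 0.2359]
tool_rot: [-3.077, 0.623, 0.003]
contact_force: [0.6, -0.2, 0.1]
opening: 0.0683
grip_force: 0.0
```

```bash
python3 - <<'E'
from h import *
w=grab('wrist');s=grab('scene');o=ctrl.get_obs();print(o['tool_pos'],o['t'])
P=[(.3577,-.3184,.03),(.561,-.4048,.03)]
u=proj(w,P);print(u)
x0,y0=(u.min(0)-45).astype(int);x1,y1=(u.max(0)+45).astype(int);a=w['img'][max(y0,0):y1,max(x0,0):x1]
u=proj(s,P);x0,y0=(u.min(0)-30).astype(int);x1,y1=(u.max(0)+30).astype(int);b=s['img'][y0:y1,x0:x1]
f=lambda i:cv2.resize(i,(int(i.shape[1]*600/i.shape[0]),600),interpolation=2)
r=np.hstack([f(a),f(b)]);print(r.shape)
k=min(1,800/r.shape[1]);cv2.imwrite('pics/final.png',cv2.cvtColor(cv2.resize(r,None,fx=k,fy=k),cv2.COLOR_RGB2BGR))
E
```

```text
[ 0.37562989 -0.32853154  0.23543625] 21.2
[[255.56782883 183.20689702]
 [255.64342958  -9.38966217]]
(600, 702, 3)
```

View pics/final.png

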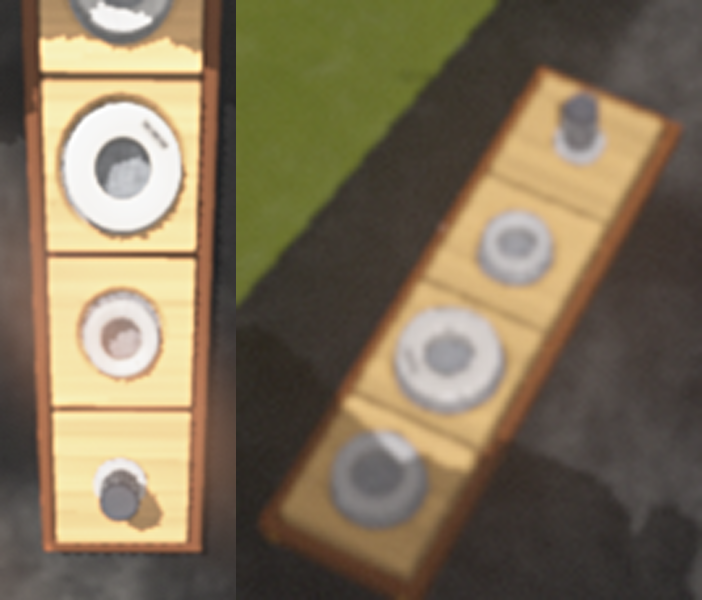

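All three rings lie flat in their own recesses, felt visible through the bores, and the gauge stands upright in its socket. The arm is clear, so I'm handing in.

```bash
python3 -c "
from station import ctrl
print(ctrl.finish_job())"
```

```text
the job is handed in; nothing more can be done
None
```

The job is handed in at about 21 s: by the camera views and contact heights, all three rings lie flat and down in their own recesses and the plug gauge stands upright on its flange; I sent no moves near the loupe or brass plug, though my last picture did not show them, and no verdict came back.

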